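# Put the headset job away on the porch ledge

## Robot

A 6-joint arm with a two-finger parallel gripper is mounted at the origin on the work surface. World frame = base frame: x ahead of the robot, y to its left, z up, the work surface at z = 0. Lengths are in m, angles in rad, forces in N, time in s.
With the tool pointing down it reaches from about 0.25 to 0.725 m from the base axis. Payload 4 kg.
Tool frame: the origin (TCP) lies midway between the tips of the shut fingers; the grasp point (between the pads) lies 19 mm behind it; z points along the fingers, y is the line along which they close (so a half turn about z gives the same grasp; the last joint's range is limited). The gripper opens to 85 mm and grips with 20 to 120 N. Pads are 22 mm wide; open, the fingers measure 114 mm over their backs; the gripper's body (76 mm by 85 mm) begins 54 mm behind the grasp point. The pads swing forward as they close: fully open they stand 13 mm farther back than shut.
Start: joints at [1.241, 0.241, 0.005, 1.335, 0, 1.571], TCP at [0.162, 0.473, 0.231] pointing down, gripper open.
Joint ranges: [-2.72, 2.72], [-1.05, 1.87], [-1.09, 1.28], [-1.99, 2.15], [-1.42, 1.44], [-3.14, 3.14]. Speed limits (rad/s): [2.79, 2.79, 3.14, 3.14, 3.14, 3.14].

## Interface

Orientations are given as a unit quaternion [x, y, z, w].
In Python, from workcell import bot gives the robot as it stands. The module is installed in compiled form; this text tells all that it offers.
- The arm moves only by the tool drive_tool, never from a script. Its arguments are lists of equal length, an entry for each row: "slide": the shift along the tool's x, y, z scaled (see below), a list of three; "rotation": the turn, a rotation vector about the tool's x, y, z scaled (see below), a list of three. A call has exactly 8 rows; each row is the pose to reach, as a shift and turn from the pose commanded when the call began, along the tool's axes at that moment; what a row does not reach only later rows make up. The controller multiplies each number of a shift by 250 mm and each number of a turn by 0.5 rad. A row lasts 1/8 s, in which the tool goes at most 62.5 mm and 10.7 degrees, less where a joint would pass 70% of its speed; a pose out of reach is approached as far as the arm can. A call with a number of a shift or a turn outside -1 to 1 is refused whole. A call with a gripper value outside its range is refused whole. "gripper" is the opening, from 0 (shut) to 1 (fully open), set as the call begins (left out, the last holds). The fingers move at their own pace and stop on an object; the grip force is fixed at half the most. Time passes only in rows, so rows that repeat a pose let the fingers close, or fill a call up. It gives the time, the measured TCP pose, the force, the opening and the grip force at its end, in the units of the state.
- bot.get_obs(): the state, without advancing time (a new reading comes with each control period).
- bot.camera(name): name is "scene" or "top" or "wrist"; returns a dict with "image" (420x560x3 uint8, red, green, blue), "z_map" (420x560 float32, m along the optical axis (not along the pixel's ray), 0 where there is no reading), "camera_matrix" (3x3 intrinsics, pixels), "xyz" and "orientation" of the camera in the world. Camera axes: x right, y up, looking along -z (the intrinsics and any distortion apply to the point x, -y, -z); pixel columns grow to the right and rows downward; lengths in m; the calibration is good to about 2 mm. A picture is of the moment at which its call begins.
- bot.job_done(): hands the job in; it is judged then, once.
The state is a dict: "clock": time; "joint_pos": joint angles; "joint_vel": joint speeds; "tau": joint torques, N m; "eef_pos": TCP position; "tool_rot": TCP orientation; "ft_force": force on the tool from outside, world axes, zero at the start; "ft_torque": the same for the moment, N m; "grip_width": finger opening in m; "grasp_force": force on a finger pad.
Only numpy, scipy, OpenCV 4.12 (cv2) and the standard library are available. Lean on these libraries where they do the work, as an engineer would, in place of code of your own. Each camera call takes 0.05 s, during which the arm holds its last target. There are 200 camera calls.

## Task

Put the headset job away on the oak ledge: set the grey parts box squarely in the white outline on its black rubber pad, then stack the yellow patch box on its lid so that its base recesses drop over the four lugs and lock. Thread the blue spacer stack over the spindle's post down onto its base, and lay the black caliper display up on its red silhouette, jaws over the painted jaws. Leave the mug and the canister standing where they are.

Things in the scene. Friction and masses are not known exactly. Their poses are not given: they have to be found in the camera images.
- parts_box: Loose grey small-parts box on the bench, latched shut, about 250 g: 96 mm long (x; black end latches 2.5 mm more), 60 wide (y), 40 high to the flat lid top, straight sides, gripped across the width. Four lugs stand 5 mm above the lid, each 29 x 16 mm (x by y), at x +-20.5, y +-14 mm. Origin: centre of its underside, z up. The same turned half round.
- patch_box: Loose yellow patch box on the bench, hinged lid shut, red discs on it, 100 g: 84 mm long (x), 58 wide (y), 34 high, straight sides, gripped across the width. Below it are four recesses 37 x 24 mm (x by y), 7 deep, at x +-20.5, y +-14 mm: 4 mm play round the lugs, either way round. Locked, it rests on the lid, its origin 40 mm above the parts box's. Origin: centre of its underside, z up.
- spacers: Loose stack of blue aluminium headset spacers joined as one upright tube on the bench, about 60 g: outer diameter 34 mm, bore 27 mm, 45 mm high. Origin: centre of its underside, z along the bore.
- caliper: Loose black plastic caliper, closed, lying display up on the bench, 80 g. Origin under the centre of the slider housing (near the centre of mass), x along the beam to the jaws, z up. Housing 44 mm long (x), 28 wide (y), 13 thick, gripped across the width. Beam 16 wide, 4 thick, from x -117 to +38 mm; head and jaws at x +28 to +50, long jaws to y -40, short ones to y +24 mm, up to 8 thick.
- box_pad: Fixed black rubber pad on the ledge, 116 mm (its x) by 82 mm (its y), 3 mm thick, with a white outline of the parts box's footprint at its centre; the box's long side goes along the pad's x. Origin at the centre of its underside, on the ledge top 40 mm above the bench.
- spindle: Fixed spindle on the ledge: round dark wooden base, 72 mm in diameter and 8 mm thick with a blue disc on top, and an upright steel post 12 mm in diameter whose tapered tip is 63 mm above the ledge. Origin at the centre of the base's underside, on the ledge top 40 mm above the bench.
- caliper_outline: Fixed white panel on the ledge, 190 mm (x) by 84 mm (y), 3 mm thick, with a red painted silhouette of the caliper. Origin: centre of its underside, on the ledge top 40 mm above the bench. The caliper lies right with its x along the panel's x (not opposite) and its origin at x +34, y +8 mm in the panel's frame.
- mug: Loose white ceramic mug standing on the bench among the things, 80 mm in diameter and 86 mm high, handle towards its y (reaching about 70 mm from its axis). Origin at the centre of its underside. To be left alone.
- canister: Loose stainless steel screw-top canister standing on the ledge among the places, 64 mm in diameter and 104 mm high. Origin at the centre of its underside. To be left alone.
Things that resemble listed ones, but are neither listed nor needed, are in the scene too. Of the things that look like the patch_box, the smaller one is meant.

How it is judged:
By the outcome, as a careful person would: the job done as asked, in the order asked, and still so for the second after the job is handed in, with the robot touching nothing.
It also fails if it takes over 118 s, if anything falls off the work surface, if the arm or the gripper's body presses on something with over 40 N, if the wrist force passes 120 N, or if a joint passes its speed limit or range.

## Working session

There is one attempt and no reset: what is moved stays moved. The work goes in short steps, Python scripts to look and compute and a tool call to move; the robot and the scene stay as the last step left them, time stands still between calls to the robot, and variables do not carry over. Pictures are saved under pics/ and viewed, at most 14 in all, crops included, and the job is handed in when it is done.

Besides the shell and the picture viewer there is one more tool, called by a JSON object that holds its "op" and its "data". drive_tool: Moves the arm, as the interface text tells. Shifts and turns lie within -1 to 1; 1 stands for 250 mm of shift or 0.5 rad of turn. Its arguments: {"type":"object","properties":{"slide":{"type":"array","items":{"type":"array","items":{"type":"number"}}},"rotation":{"type":"array","items":{"type":"array","items":{"type":"number"}}},"gripper":{"type":"number"}},"required":["slide","rotation"]}

```bash
mkdir -p pics
cat > h.py <<'E'
import numpy as np, cv2
from workcell import bot
from scipy.spatial.transform import Rotation as R
def snap(n,f=None):
    c=bot.camera(n)
    if f: cv2.imwrite('pics/'+f+'.png',c['image'][:,:,::-1]); np.savez('pics/'+f,**c)
    return c
def cloud(c):
    K=c['camera_matrix'];z=c['z_map'];v,u=np.mgrid[:z.shape[0],:z.shape[1]]
    p=np.stack([(u-K[0,2])/K[0,0]*z,-(v-K[1,2])/K[1,1]*z,-z],-1)
    return p@R.from_quat(c['orientation']).as_matrix().T+c['xyz']
def ray(c,uv,h):
    K=c['camera_matrix'];uv=np.atleast_2d(uv).astype(float)
    d=np.stack([(uv[:,0]-K[0,2])/K[0,0],-(uv[:,1]-K[1,2])/K[1,1],-np.ones(len(uv))],-1)@R.from_quat(c['orientation']).as_matrix().T
    return c['xyz']+d*((h-c['xyz'][2])/d[:,2])[:,None]
E
python3 - <<'E'
from h import *
for n in ('top','scene'):
    c=snap(n,n+'0'); print(n,c['xyz'],c['orientation'],c['camera_matrix'].tolist(), (c['z_map']>0).mean())
print(bot.get_obs())
E
```

```text
top [0.22371034 0.03533413 1.07546087] [-0.06646589  0.07276772  0.71186493 -0.69536715] [[454.89663681284577, 0.0, 271.68424532684594], [0.0, 454.89663681284577, 208.06544099351018], [0.0, 0.0, 1.0]] 0.9959311224489796
scene [ 0.70972224 -0.45708832  0.76181662] [0.32052453 0.08815639 0.22769736 0.91523024] [[378.9754417976791, 0.0, 278.42116686069505], [0.0, 378.9754417976791, 208.6113841953967], [0.0, 0.0, 1.0]] 0.9961309523809524
{'clock': 0.1, 'joint_pos': array([ 1.24098270e+00,  2.41323335e-01,  3.86398639e-03,  1.33519335e+00,
       -7.44493934e-06,  1.57079845e+00]), 'joint_vel': array([-0.00092255, -0.00165059,  0.00160181, -0.00177194, -0.00010029,
        0.00088572]), 'tau': array([-3.49622851e-04, -3.73136473e+01,  2.53010470e+01,  1.08458579e-02,
        4.02748503e-05, -1.06793934e-07]), 'eef_pos': array([0.16175399, 0.4725204 , 0.23051104]), 'tool_rot': array([ 1.64161382e-01,  9.86433059e-01, -9.16202433e-04, -1.48698002e-04]), 'ft_force': array([-0.42716104,  0.63791047,  0.00487461]), 'ft_torque': array([ 0.01741087, -0.01398442,  0.01627611]), 'grasp_force': 0.0, 'grip_width': 0.08558000909075672}
```

View pics/top0.png

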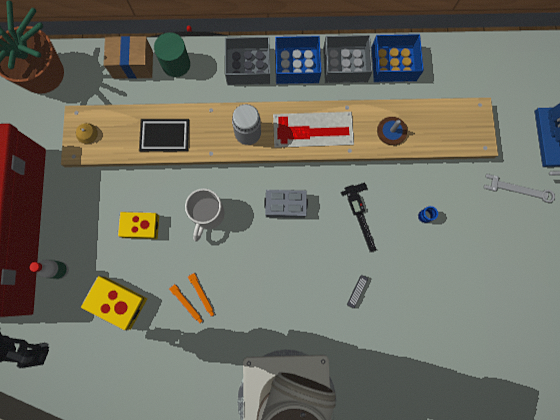

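View pics/scene0.png

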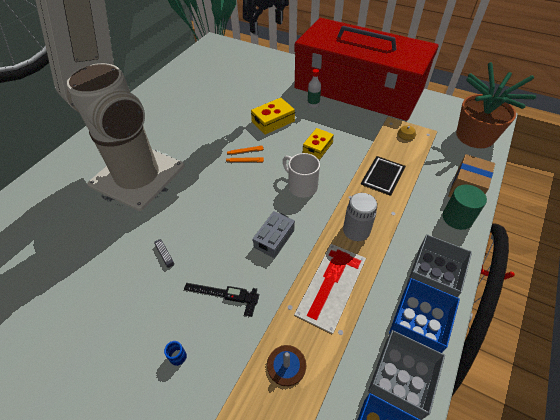

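Top view: the grey parts box is at (286,203); the open grey bins at (248,60) and (347,58) look similar. The small yellow box at (138,225) is the patch box, not the larger one at (113,302). The spacers are at (428,214), and the other blue things are the disc at (393,130) and the bins. The caliper is at (360,217); the silhouette at (312,129) and the small grey item at (359,291) look similar. The pad is at (164,135), the canister at (246,124), the mug at (203,208) and the spindle at (393,130).

```bash
cat > m.py <<'E'
from h import *
def run(c,rois):
    P=cloud(c);hsv=cv2.cvtColor(c['image'],cv2.COLOR_RGB2HSV).astype(int);H,S,V=hsv[...,0],hsv[...,1],hsv[...,2]
    M=dict(yellow=(H>20)&(H<35)&(S>150)&(V>120),blue=(H>100)&(H<125)&(S>120)&(V>60),red=((H<6)|(H>174))&(S>170)&(V>90),black=V<60,any=V>=0)
    for nm,(u0,u1,v0,v1),col,z0,z1,h in rois:
        m=np.zeros(H.shape,np.uint8);m[v0:v1,u0:u1]=1
        m=m*(M[col]&(P[...,2]>z0)&(P[...,2]<z1)).astype(np.uint8)
        n,l,s,_=cv2.connectedComponentsWithStats(m);
        if n<2: print(nm,'none');continue
        m=(l==1+s[1:,4].argmax())
        v,u=np.nonzero(m);zz=np.median(P[m][:,2])
        X=ray(c,np.stack([u,v],-1),h)[:,:2].astype(np.float32)
        r=cv2.minAreaRect(X*1000);(cx,cy),(a,b),t=r
        if a<b:a,b,t=b,a,t+90
        print(nm,'n',m.sum(),'zmed %.4f'%zz,'rect c %.1f %.1f size %.1f %.1f ang %.1f'%(cx,cy,a,b,(t+90)%180-90),'mean',(X.mean(0)*1000).round(1))
E
python3 - <<'E'
from m import *
d=dict(np.load('pics/top0.npz'));
P=cloud(d);print('table',P[330,300:320:5,2],P[250,400:420:5],'ledge',P[140,200:220:5,2],P[110,440])
run(d,[('parts',(255,320,180,228),'any',.03,.06,.04),
('patch',(110,165,200,250),'any',.025,.06,.034),
('spacer',(410,450,195,235),'blue',.02,.06,.045),
('cal_all',(335,385,175,260),'black',.0,.06,.004),
('cal_house',(335,385,175,260),'any',.010,.06,.013),
('pad',(130,200,110,160),'black',.03,.06,.043),
('spin_base',(370,415,110,150),'any',.044,.056,.048),
('spin_post',(370,415,110,150),'any',.075,.12,.10),
('red',(270,360,105,155),'red',.03,.06,.043),
('panel',(270,360,105,155),'any',.0415,.06,.043),
('can',(225,268,95,150),'any',.13,.17,.144),
('mug',(170,230,180,245),'any',.075,.1,.086)])
im=d['image'][170:260,100:450,::-1];cv2.imwrite('pics/crop.png',cv2.resize(im,None,fx=2.28,fy=2.28,interpolation=cv2.INTER_CUBIC))
E
```

```text
table [-0.00288435  0.00018844  0.00263132 -0.0002933 ] [[ 0.32982396 -0.2777486   0.0033748 ]
 [ 0.33012264 -0.29135808 -0.00245825]
 [ 0.32929363 -0.30151022  0.00313073]
 [ 0.32892673 -0.31306132  0.00404302]] ledge [0.03912002 0.03929726 0.03792132 0.04085793] [ 0.66502009 -0.39225676  0.03840186]
parts n 1080 zmed 0.0405 rect c 442.0 -9.0 size 100.3 61.8 ang 88.7 mean [442.2  -9. ]
patch n 935 zmed 0.0333 rect c 400.2 335.5 size 88.0 58.6 ang 88.7 mean [399.5 336.2]
spacer n 137 zmed 0.0403 rect c 408.1 -339.0 size 40.5 31.5 ang -69.8 mean [ 407.2 -339. ]
cal_all n 535 zmed 0.0049 rect c 414.8 -203.4 size 165.7 62.0 ang 23.2 mean [ 427. -187.]
cal_house n 201 zmed 0.0126 rect c 446.3 -176.7 size 56.6 28.0 ang 18.3 mean [ 441.1 -178.1]
pad n 861 zmed 0.0426 rect c 615.0 276.8 size 93.3 52.9 ang 88.8 mean [614.8 276.7]
spin_base n 608 zmed 0.0479 rect c 610.5 -267.0 size 71.3 69.4 ang -4.7 mean [ 609.6 -266.7]
spin_post n 43 zmed 0.0964 rect c 606.5 -263.8 size 20.8 11.3 ang -46.3 mean [ 607.  -264.4]
red n 512 zmed 0.0432 rect c 613.2 -93.4 size 141.8 30.3 ang 88.8 mean [614.3 -88.6]
panel n 2112 zmed 0.0434 rect c 616.4 -82.7 size 200.2 109.2 ang -88.7 mean [620.3 -78.1]
can n 563 zmed 0.1432 rect c 612.4 77.1 size 59.8 58.1 ang 31.2 mean [611.9  77.1]
mug n 268 zmed 0.0845 rect c 428.9 176.9 size 80.5 78.7 ang 25.9 mean [427.4 178.3]
```

View pics/crop.png

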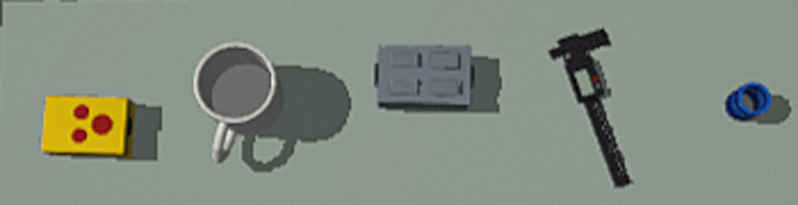

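The crop confirms the choices: small yellow patch box at crop (87,125), latched grey box with four lugs at (424,77), caliper display up with its jaws at the top (580,45), spacers at (748,102). Next I move above the parts box.

```bash
cat > p.py <<'E'
from h import *
def rot(psi):
    c,s=np.cos(np.radians(psi)),np.sin(np.radians(psi));return np.array([[-s,c,0],[c,s,0],[0,0,-1.]])
def plan(*T):
    o=bot.get_obs();p=o['eef_pos'];Rm=R.from_quat(o['tool_rot']).as_matrix()
    print('at',p.round(4),'yaw %.2f'%np.degrees(np.arctan2(Rm[1,1],Rm[0,1])),'clk',round(o['clock'],2))
    for t in T:
        q=np.array(t[:3]);Rt=rot(t[3])
        for _ in range(9):
            d=Rm.T@(q-p)/.25;w=R.from_matrix(Rm.T@Rt).as_rotvec()/.5
            k=max(1,np.ceil(max(abs(d).max(),abs(w).max())-.001));
            print(t,'slide',(d/k).round(3),'rot',(w/k).round(3),'of',k)
            p=p+Rm@(d/k)*.25;Rm=Rm@R.from_rotvec(w/k*.5).as_matrix()
            if k==1:break
E
python3 -c "
from p import *
plan((.442,-.009,.2,-1.3))"
```

```text
at [0.1618 0.4725 0.2305] yaw 71.10 clk 0.1
(0.442, -0.009, 0.2, -1.3) slide [-0.561 -0.486  0.042] rot [-0.001  0.001  0.842] of 3.0
(0.442, -0.009, 0.2, -1.3) slide [-0.711 -0.214  0.041] rot [-0.001  0.001  0.842] of 2.0
(0.442, -0.009, 0.2, -1.3) slide [-0.737  0.095  0.041] rot [-0.001  0.001  0.842] of 1
```

{"op": "drive_tool", "data": {"slide": [[-0.14,-0.12,0.01],[-0.28,-0.24,0.02],[-0.42,-0.36,0.03],[-0.56,-0.486,0.04],[-0.56,-0.486,0.04],[-0.56,-0.486,0.04],[-0.56,-0.486,0.04],[-0.56,-0.486,0.04]], "rotation": [[0,0,0.2],[0,0,0.4],[0,0,0.6],[0,0,0.842],[0,0,0.842],[0,0,0.842],[0,0,0.842],[0,0,0.842]], "gripper": 1}}

```text
clock: 1.1
eef_pos: [0.2546, 0.3136, 0.2212]
tool_rot: [0.366, 0.931, -0.0, -0.0]
ft_force: [-0.3, -0.6, -0.3]
grip_width: 0.0853
grasp_force: 0.0
```

{"op": "drive_tool", "data": {"slide": [[-0.18,-0.05,0.01],[-0.36,-0.1,0.02],[-0.54,-0.15,0.03],[-0.71,-0.214,0.04],[-0.71,-0.214,0.04],[-0.71,-0.214,0.04],[-0.71,-0.214,0.04],[-0.71,-0.214,0.04]], "rotation": [[0,0,0.2],[0,0,0.4],[0,0,0.6],[0,0,0.842],[0,0,0.842],[0,0,0.842],[0,0,0.842],[0,0,0.842]]}}

```text
clock: 2.1
eef_pos: [0.3479, 0.1535, 0.2113]
tool_rot: [0.552, 0.834, 0.0, -0.0]
ft_force: [0.1, 0.6, 1.2]
grip_width: 0.0856
grasp_force: 0.0
```

{"op": "drive_tool", "data": {"slide": [[-0.18,0.02,0.01],[-0.36,0.04,0.02],[-0.54,0.07,0.03],[-0.737,0.095,0.04],[-0.737,0.095,0.04],[-0.737,0.095,0.04],[-0.737,0.095,0.04],[-0.737,0.095,0.04]], "rotation": [[0,0,0.2],[0,0,0.4],[0,0,0.6],[0,0,0.842],[0,0,0.842],[0,0,0.842],[0,0,0.842],[0,0,0.842]]}}

```text
clock: 3.1
eef_pos: [0.4414, -0.0069, 0.2015]
tool_rot: [0.714, 0.7, 0.0, 0.0]
ft_force: [0.3, 0.7, -0.1]
grip_width: 0.0852
grasp_force: 0.0
```

Run:
```python
from m import *
from p import plan
c=snap('wrist','w1');print(c['xyz'],c['orientation'],c['camera_matrix'][0])
run(c,[('parts',(0,560,0,420),'any',.036,.0425,.04),('lugs',(0,560,0,420),'any',.0428,.06,.045)])
plan((.442,-.009,.005,-1.3))
```

```text
[0.44204171 0.06574488 0.34325251] [-0.14172018  0.00198562 -0.01023789  0.98985182] [319.3125907    0.         281.46265446]
parts n 34185 zmed 0.0391 rect c 616.8 -5.2 size 322.9 149.6 ang 89.9 mean [611.7  20.1]
lugs n 664 zmed 0.0518 rect c 596.3 77.1 size 62.8 30.1 ang -85.6 mean [591.1  77.7]
at [ 0.4415 -0.0071  0.2015] yaw -1.15 clk 3.15
(0.442, -0.009, 0.005, -1.3) slide [-0.008  0.002  0.786] rot [ 0.001 -0.     0.005] of 1
```

View pics/w1.png

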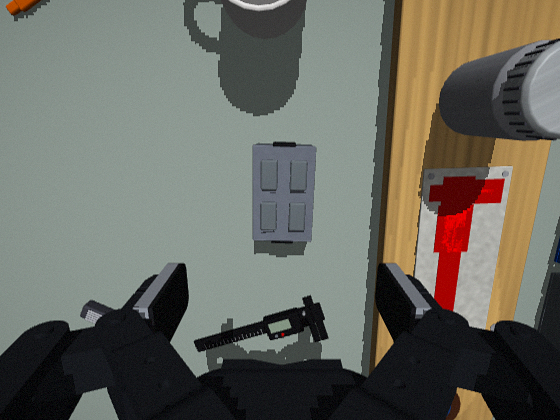

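The wrist view shows the box lid spanning (253,144) to (314,241), with four lugs and black latches at each end. The canister is at (510,90) and the panel with the red silhouette at (465,230).

Run:
```python
from m import *
c=dict(np.load('pics/w1.npz'))
run(c,[('parts',(245,325,135,250),'any',.03,.06,.04)])
print(ray(c,[(253,144.5),(316,145),(252.5,240.5),(313.5,241.5)],.04).round(4))
print(ray(c,[(424,167.5),(512,167)],.043).round(4))
```

```text
parts n 5918 zmed 0.0394 rect c 441.9 -7.1 size 100.5 58.9 ang 87.4 mean [441.7  -5. ]
[[ 0.4146  0.0412  0.04  ]
 [ 0.4734  0.0396  0.04  ]
 [ 0.4097 -0.0548  0.04  ]
 [ 0.4718 -0.0571  0.04  ]]
[[0.5751 0.0168 0.043 ]
 [0.6579 0.0156 0.043 ]]
```

{"op": "drive_tool", "data": {"slide": [[0,0,0.15],[0,0,0.3],[0,0,0.45],[0,0,0.6],[0,0,0.7],[0,0,0.785],[0,0,0.785],[0,0,0.785]], "rotation": [[0,0,0.03],[0,0,0.03],[0,0,0.03],[0,0,0.03],[0,0,0.03],[0,0,0.03],[0,0,0.03],[0,0,0.03]]}}

```text
clock: 4.15
eef_pos: [0.4424, -0.0078, 0.0058]
tool_rot: [0.72, 0.694, 0.0, 0.0]
ft_force: [0.6, -1.0, 0.1]
grip_width: 0.0853
grasp_force: 0.0
```

{"op": "drive_tool", "data": {"slide": [[0,0,0],[0,0,0],[0,0,0],[0,0,0],[0,0,0],[0,0,0],[0,0,0],[0,0,0]], "rotation": [[0,0,0],[0,0,0],[0,0,0],[0,0,0],[0,0,0],[0,0,0],[0,0,0],[0,0,0]], "gripper": 0.4}}

```text
clock: 5.15
eef_pos: [0.4431, -0.008, 0.0063]
tool_rot: [0.72, 0.694, 0.001, 0.001]
ft_force: [0.5, 0.3, 6.4]
grip_width: 0.0592
grasp_force: 65.8
```

Run:
```python
from m import *
from p import plan
c=dict(np.load('pics/top0.npz'));P=cloud(c)
# white outline of pad: bright pixels
g=c['image'].min(2);m=np.zeros(g.shape,bool);m[112:160,135:195]=(g[112:160,135:195]>150)
v,u=np.nonzero(m);X=ray(c,np.stack([u,v],-1),.043)[:,:2].astype(np.float32)*1000
print('outline',m.sum(),cv2.minAreaRect(X))
s=dict(np.load('pics/scene0.npz'));g=s['image'].min(2);m=np.zeros(g.shape,bool);m[150:200,358:410]=(g[150:200,358:410]>150)
v,u=np.nonzero(m);X=ray(s,np.stack([u,v],-1),.043)[:,:2].astype(np.float32)*1000
print('scene',m.sum(),cv2.minAreaRect(X))
plan((.442,-.0075,.2,-2),(.615,.277,.2,-1.2))
```

```text
outline 184 ((613.8094482421875, 277.3675537109375), (102.75688171386719, 65.42608642578125), 88.77114868164062)
scene 313 ((602.674072265625, 273.03863525390625), (125.36512756347656, 178.3853759765625), 26.48833656311035)
at [ 0.4431 -0.008   0.0063] yaw -2.12 clk 5.15
(0.442, -0.0075, 0.2, -2) slide [ 0.002 -0.002 -0.775] rot [ 0.006 -0.    -0.004] of 1
(0.615, 0.277, 0.2, -1.2) slide [0.581 0.326 0.   ] rot [-0.     0.    -0.014] of 2.0
(0.615, 0.277, 0.2, -1.2) slide [0.578 0.33  0.   ] rot [-0.     0.    -0.014] of 1
```

{"op": "drive_tool", "data": {"slide": [[0,0,-0.08],[0,0,-0.2],[0,0,-0.32],[0,0,-0.44],[0,0,-0.56],[0,0,-0.68],[0,0,-0.775],[0,0,-0.775]], "rotation": [[0,0,0],[0,0,0],[0,0,0],[0,0,0],[0,0,0],[0,0,0],[0,0,0],[0,0,0]]}}

```text
clock: 6.15
eef_pos: [0.4428, -0.008, 0.2002]
tool_rot: [0.72, 0.694, 0.001, 0.001]
ft_force: [0.4, -0.1, -3.1]
grip_width: 0.0592
grasp_force: 66.1
```

{"op": "drive_tool", "data": {"slide": [[0.05,0.03,0],[0.15,0.08,0],[0.25,0.14,0],[0.35,0.19,0],[0.45,0.25,0],[0.53,0.3,0],[0.58,0.325,0],[0.58,0.325,0]], "rotation": [[0,0,0],[0,0,0],[0,0,0],[0,0,0],[0,0,-0.01],[0,0,-0.02],[0,0,-0.03],[0,0,-0.03]]}}

```text
clock: 7.15
eef_pos: [0.5279, 0.1347, 0.1973]
tool_rot: [0.714, 0.7, -0.001, -0.001]
ft_force: [-1.1, -0.3, -3.0]
grip_width: 0.0596
grasp_force: 65.9
```

{"op": "drive_tool", "data": {"slide": [[0.05,0.03,0],[0.15,0.08,0],[0.25,0.14,0],[0.35,0.19,0],[0.45,0.25,0],[0.53,0.3,0],[0.58,0.325,0],[0.58,0.325,0]], "rotation": [[0,0,0],[0,0,0],[0,0,0],[0,0,0],[0,0,0],[0,0,0],[0,0,0],[0,0,0]]}}

```text
clock: 8.15
eef_pos: [0.613, 0.2778, 0.1982]
tool_rot: [0.715, 0.699, -0.0, -0.0]
ft_force: [0.3, -0.5, -2.9]
grip_width: 0.0592
grasp_force: 65.8
```

Run:
```python
from m import *
from p import plan
c=snap('wrist','w2')
plan((.6145,.277,.06,-1.2))
```

```text
at [0.6127 0.277  0.1983] yaw -1.26 clk 8.2
(0.6145, 0.277, 0.06, -1.2) slide [0.    0.008 0.553] rot [-0.001  0.001 -0.002] of 1
```

View pics/w2.png

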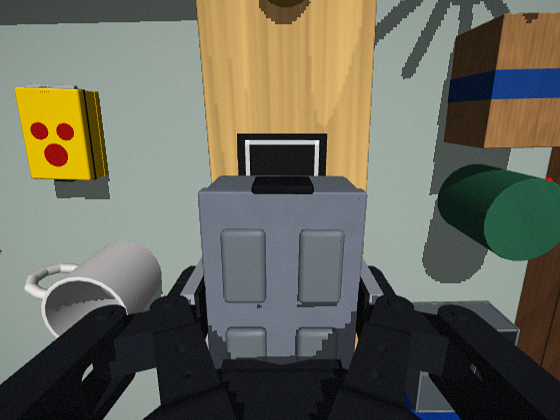

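The held box's lid has its far edge at v≈191 (u 201 to 364). The outline's far edge is at v≈141 (u 246 to 325).

Run:
```python
from m import *
c=dict(np.load('pics/w2.npz'));P=cloud(c)
g=c['image'].astype(int);print([ (v,g[v,285].tolist()) for v in range(130,150,2)])
print([ (u,int(g[160,u].min())) for u in range(234,256,2)],[ (u,int(g[160,u].min())) for u in range(314,332,2)])
print('lid z',np.median(P[200:220,220:250,2]),'latch/edge',P[195:205,300,2])
print('lidedge',ray(c,[(201,192),(364,192)],.232).round(4))
print('outl far',ray(c,[(246,141),(325,141)],.043).round(4),'pad far',ray(c,[(237.5,134),(326.5,134)],.043).round(4))
```

```text
[(130, [200, 163, 94]), (132, [211, 171, 103]), (134, [16, 19, 20]), (136, [16, 18, 21]), (138, [20, 24, 25]), (140, [174, 175, 179]), (142, [202, 203, 205]), (144, [129, 128, 130]), (146, [23, 19, 17]), (148, [20, 24, 24])]
[(234, 99), (236, 95), (238, 10), (240, 22), (242, 23), (244, 16), (246, 205), (248, 202), (250, 6), (252, 20), (254, 25)] [(314, 112), (316, 201), (318, 153), (320, 18), (322, 18), (324, 17), (326, 87), (328, 91), (330, 95)]
lid z 0.23086262821017603 latch/edge [0.23187284 0.23107377 0.23044745 0.23092877 0.23190908 0.23108159
 0.23150103 0.23170342 0.23226778 0.23086572]
lidedge [[0.5852 0.326  0.232 ]
 [0.6416 0.3248 0.232 ]]
outl far [[0.5805 0.3298 0.043 ]
 [0.6525 0.3282 0.043 ]] pad far [[0.5731 0.3362 0.043 ]
 [0.6537 0.3343 0.043 ]]
```

{"op": "drive_tool", "data": {"slide": [[0,0.002,0.1],[0,0.002,0.2],[0,0.002,0.3],[0.001,0.002,0.4],[0.001,0.002,0.48],[0.001,0.002,0.54],[0.001,0.002,0.57],[0.001,0.002,0.57]], "rotation": [[0,0,0],[0,0,0],[0,0,0],[0,0,0],[0,0,0],[0,0,0],[0,0,0],[0,0,0]]}}

```text
clock: 9.2
eef_pos: [0.6131, 0.277, 0.0561]
tool_rot: [0.715, 0.699, -0.0, -0.0]
ft_force: [-0.7, -0.4, -2.8]
grip_width: 0.0593
grasp_force: 66.0
```

{"op": "drive_tool", "data": {"slide": [[0,0,0.01],[0,0,0.018],[0,0,0.024],[0,0,0.026],[0,0,0.026],[0,0,0.026],[0,0,0.026],[0,0,0.026]], "rotation": [[0,0,0],[0,0,0],[0,0,0],[0,0,0],[0,0,0],[0,0,0],[0,0,0],[0,0,0]]}}

```text
clock: 10.2
eef_pos: [0.6133, 0.2773, 0.0498]
tool_rot: [0.715, 0.699, 0.0, 0.0]
ft_force: [-0.3, -0.7, -2.8]
grip_width: 0.0593
grasp_force: 66.0
```

{"op": "drive_tool", "data": {"slide": [[0,0,0.002],[0,0,0.004],[0,0,0.004],[0,0,0.004],[0,0,0.004],[0,0,0.004],[0,0,0.004],[0,0,0.004]], "rotation": [[0,0,0],[0,0,0],[0,0,0],[0,0,0],[0,0,0],[0,0,0],[0,0,0],[0,0,0]]}}

```text
clock: 11.2
eef_pos: [0.6133, 0.2774, 0.0494]
tool_rot: [0.715, 0.699, 0.0, 0.0]
ft_force: [-3.4, -1.6, 5.2]
grip_width: 0.0589
grasp_force: 66.9
```

{"op": "drive_tool", "data": {"slide": [[0,0,0],[0,0,0],[0,0,0],[0,0,0],[0,0,-0.15],[0,0,-0.35],[0,0,-0.55],[0,0,-0.65]], "rotation": [[0,0,0],[0,0,0],[0,0,0],[0,0,0],[0,0,0],[0,0,0],[0,0,0],[0,0,0]], "gripper": 1}}

```text
clock: 12.2
eef_pos: [0.6145, 0.2779, 0.2154]
tool_rot: [0.715, 0.699, 0.003, 0.001]
ft_force: [1.3, -0.1, -0.3]
grip_width: 0.0855
grasp_force: 0.0
```

Run:
```python
from p import plan
plan((.613,.277,.21,-1.2),(.39,.337,.21,-1.3),(.4,.337,.2,-1.3))
```

```text
at [0.6145 0.2779 0.2154] yaw -1.26 clk 12.2
(0.613, 0.277, 0.21, -1.2) slide [-0.004 -0.006  0.022] rot [ 0.011 -0.005 -0.002] of 1
(0.39, 0.337, 0.21, -1.3) slide [ 0.221 -0.897  0.   ] rot [-0.     0.     0.003] of 1
(0.4, 0.337, 0.2, -1.3) slide [0.001 0.04  0.04 ] rot [-0. -0. -0.] of 1
```

{"op": "drive_tool", "data": {"slide": [[0.03,-0.14,0],[0.06,-0.28,0.01],[0.1,-0.42,0.02],[0.14,-0.56,0.03],[0.18,-0.7,0.04],[0.22,-0.82,0.05],[0.233,-0.86,0.05],[0.233,-0.86,0.05]], "rotation": [[0,0,0],[0,0,0],[0,0,0],[0,0,0],[0,0,0],[0,0,0],[0,0,0],[0,0,0]]}}

```text
clock: 13.2
eef_pos: [0.3996, 0.3406, 0.1992]
tool_rot: [0.715, 0.7, 0.0, 0.0]
ft_force: [0.6, 0.3, 0.7]
grip_width: 0.0853
grasp_force: 0.0
```

Run:
```python
from m import *
from p import plan
c=snap('wrist','w3')
run(c,[('patch',(100,450,50,350),'any',.03,.037,.034)])
t=snap('top','top1')
run(t,[('patch',(110,165,200,250),'any',.025,.06,.034),('parts',(130,200,105,165),'any',.07,.1,.083)])
plan((.4,.336,.0,-1.3))
cv2.imwrite('pics/v3.png',np.hstack([c['image'][:,:,::-1][::1,::1][:,:400],cv2.resize(t['image'][95:245,100:200,::-1],(280,420))]))
```

```text
patch n 4753 zmed 0.0330 rect c 398.9 338.9 size 84.1 56.9 ang 87.3 mean [398.6 340.8]
patch n 892 zmed 0.0332 rect c 400.2 335.5 size 88.0 58.6 ang 88.7 mean [400.4 334.2]
parts n 1143 zmed 0.0834 rect c 611.0 274.2 size 102.1 63.2 ang 88.8 mean [611.3 274.9]
at [0.4006 0.3403 0.199 ] yaw -1.30 clk 13.3
(0.4, 0.336, 0.0, -1.3) slide [-0.017 -0.003  0.796] rot [ 0.002 -0.001  0.   ] of 1
```

View pics/v3.png

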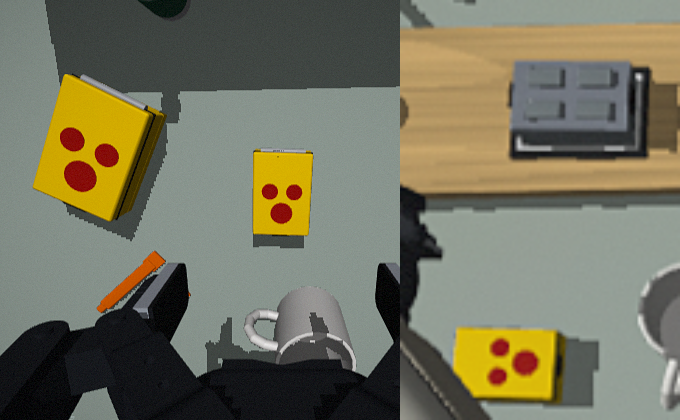

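Left is the wrist view: the patch box spans (253,150) to (312,236), and the decoy big box is at (95,150). Right is the top view: the parts box sits on the pad with the white outline visible around it.

{"op": "drive_tool", "data": {"slide": [[-0.01,-0.004,0.15],[-0.011,-0.004,0.3],[-0.011,-0.004,0.45],[-0.011,-0.004,0.58],[-0.011,-0.004,0.68],[-0.011,-0.004,0.76],[-0.011,-0.004,0.766],[-0.011,-0.004,0.766]], "rotation": [[0,0,0.02],[0,0,0.02],[0,0,0.02],[0,0,0.02],[0,0,0.02],[0,0,0.02],[0,0,0.02],[0,0,0.02]]}}

```text
clock: 14.3
eef_pos: [0.3995, 0.3376, 0.0077]
tool_rot: [0.719, 0.695, 0.0, 0.0]
ft_force: [-0.1, 0.4, 0.1]
grip_width: 0.0856
grasp_force: 0.0
```

{"op": "drive_tool", "data": {"slide": [[0,0,0],[0,0,0],[0,0,0],[0,0,0],[0,0,0],[0,0,0],[0,0,0],[0,0,0]], "rotation": [[0,0,0],[0,0,0],[0,0,0],[0,0,0],[0,0,0],[0,0,0],[0,0,0],[0,0,0]], "gripper": 0.4}}

```text
clock: 15.3
eef_pos: [0.3995, 0.3383, 0.0087]
tool_rot: [0.718, 0.696, 0.001, 0.0]
ft_force: [-0.2, -0.4, 6.3]
grip_width: 0.0568
grasp_force: 64.4
```

{"op": "drive_tool", "data": {"slide": [[0,0,-0.08],[0,0,-0.2],[0,0,-0.32],[0,0,-0.44],[0,0,-0.56],[0,0,-0.68],[0,0,-0.78],[0,0,-0.78]], "rotation": [[0,0,0],[0,0,0],[0,0,0],[0,0,0],[0,0,0],[0,0,0],[0,0,0],[0,0,0]]}}

```text
clock: 16.3
eef_pos: [0.3995, 0.3385, 0.2043]
tool_rot: [0.718, 0.696, 0.002, 0.0]
ft_force: [0.6, 0.1, -1.1]
grip_width: 0.0565
grasp_force: 64.1
```

Run:
```python
from p import plan
plan((.613,.247,.2,-1.3))
```

```text
at [0.3995 0.3385 0.2043] yaw -1.83 clk 16.3
(0.613, 0.247, 0.2, -1.3) slide [-0.339  0.865  0.019] rot [ 0.007 -0.006 -0.018] of 1
```

{"op": "drive_tool", "data": {"slide": [[-0.05,0.06,0],[-0.15,0.2,0],[-0.26,0.34,0],[-0.37,0.48,0],[-0.48,0.62,0],[-0.58,0.76,0],[-0.667,0.876,0],[-0.667,0.876,0]], "rotation": [[0,0,0],[0,0,0],[0,0,0],[0,0,-0.01],[0,0,-0.01],[0,0,-0.02],[0,0,-0.02],[0,0,-0.02]]}}

```text
clock: 17.3
eef_pos: [0.6134, 0.1602, 0.1993]
tool_rot: [0.716, 0.698, -0.002, -0.0]
ft_force: [-1.4, 0.4, -1.2]
grip_width: 0.057
grasp_force: 64.1
```

Run:
```python
from m import *
from p import plan
c=snap('wrist','w4');plan((.613,.2775,.2,-1.2))
run(c,[('parts',(180,400,50,300),'any',.075,.1,.083)])
```

```text
at [0.6122 0.1615 0.1996] yaw -1.43 clk 17.35
(0.613, 0.2775, 0.2, -1.2) slide [ 0.464 -0.008 -0.002] rot [-0.008  0.002 -0.008] of 1
parts n 5741 zmed 0.0825 rect c 611.6 253.4 size 59.6 52.5 ang -1.6 mean [611.7 254.9]
```

View pics/w4.png

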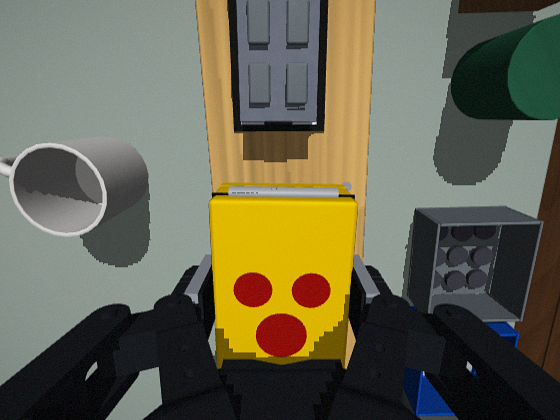

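The view shows the parts box lid (u≈240 to 322, bottom edge v≈122) on the pad (bottom corners (235,131) and (325,131)). The held patch box's far top edge is at v≈197, u 212 to 356.

Run:
```python
from m import *
c=dict(np.load('pics/w4.npz'))
cv2.imwrite('pics/c4.png',np.vstack([cv2.resize(c['image'][0:140,210:350,::-1],None,fx=4,fy=4,interpolation=cv2.INTER_NEAREST)]))
cc=c['image'];hsv=cv2.cvtColor(cc,cv2.COLOR_RGB2HSV)
P=cloud(c)
y=(hsv[...,0]>20)&(hsv[...,0]<35)&(hsv[...,1]>180)&(P[...,2]>.215)
v,u=np.nonzero(y);print('yellow zmed',np.median(P[y][:,2]))
for r in (195,197,199,201,205,220): 
    w=u[v==r]; print(r,w.min() if len(w) else None,w.max() if len(w) else None)
```

```text
yellow zmed 0.2235011903766785
195 216 227
197 212 351
199 211 353
201 210 355
205 209 357
220 210 356
```

View pics/c4.png

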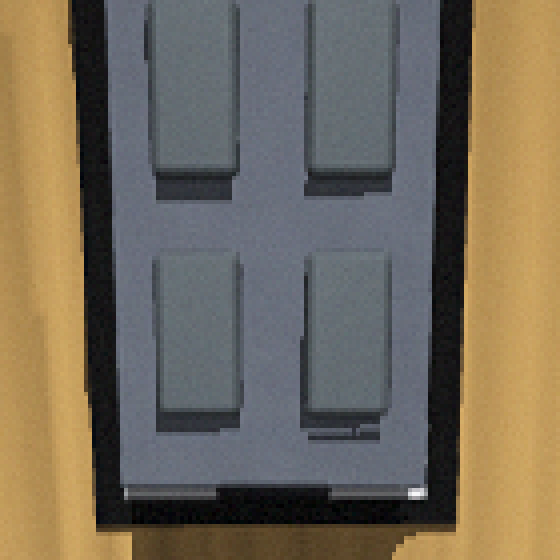

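The crop shows the lid's near edge at crop v≈485 and the white outline just below it at v≈493, both spanning u 120 to 427, so the box is squarely on the outline. The near lugs are at (198,330) and (347,330).

Run:
```python
from m import *
c=dict(np.load('pics/w4.npz'))
q=lambda n,uv,h:print(n,ray(c,np.array(uv)/4+[210,0],h).round(4)[:,:2].tolist())
q('lid near',[(120,485),(427,485)],.083)
q('outline near outer',[(123,500),(427,500)],.043)
q('pad near',[(97,527),(457,525)],.043)
q('lugsnear',[(157,410),(240,410),(305,410),(388,410)],.088)
q('lugsfarnearedge',[(152,172),(238,172),(307,172),(394,172)],.088)
print('patch far edge',ray(c,[(210,198),(356,198)],.2247).round(4), 'row220',ray(c,[(210,220),(356,220)],.2247).round(4))
```

```text
lid near [[0.5814, 0.2301], [0.6411, 0.2284]]
outline near outer [[0.5767, 0.2263], [0.6452, 0.2244]]
pad near [[0.5704, 0.2206], [0.652, 0.2188]]
lugsnear [[0.5899, 0.2435], [0.6055, 0.2431], [0.6177, 0.2427], [0.6333, 0.2423]]
lugsfarnearedge [[0.5913, 0.2839], [0.6067, 0.2834], [0.619, 0.2831], [0.6346, 0.2826]]
patch far edge [[0.5868 0.2043 0.2247]
 [0.6416 0.2029 0.2247]] row220 [[0.586  0.1957 0.2247]
 [0.6419 0.1942 0.2247]]
```

```bash
python3 -c "
from p import *
plan((.6124,.277,.2,-1.7),(.6124,.277,.105,-1.7))"
```

```text
at [0.6122 0.1615 0.1996] yaw -1.43 clk 17.35
(0.6124, 0.277, 0.2, -1.7) slide [ 0.462 -0.011 -0.002] rot [-0.008  0.002  0.009] of 1
(0.6124, 0.277, 0.105, -1.7) slide [-0.    0.    0.38] rot [-0.  0.  0.] of 1
```

{"op": "drive_tool", "data": {"slide": [[0.05,0,0],[0.13,-0.005,0],[0.22,-0.01,0],[0.3,-0.01,0],[0.38,-0.01,0],[0.44,-0.01,0],[0.462,-0.01,0],[0.462,-0.01,0]], "rotation": [[0,0,0],[0,0,0],[0,0,0.01],[0,0,0.01],[0,0,0.01],[0,0,0.01],[0,0,0.01],[0,0,0.01]]}}

```text
clock: 18.35
eef_pos: [0.6121, 0.2795, 0.2021]
tool_rot: [0.717, 0.698, -0.0, 0.0]
ft_force: [0.5, -0.4, -0.9]
grip_width: 0.0567
grasp_force: 64.1
```

{"op": "drive_tool", "data": {"slide": [[0,0,0.06],[0,0,0.13],[0,0,0.2],[0,0,0.26],[0,0,0.32],[0,0,0.36],[0,0,0.38],[0,0,0.38]], "rotation": [[0,0,0],[0,0,0],[0,0,0],[0,0,0],[0,0,0],[0,0,0],[0,0,0],[0,0,0]]}}

```text
clock: 19.35
eef_pos: [0.6121, 0.2794, 0.1071]
tool_rot: [0.717, 0.698, -0.0, -0.0]
ft_force: [0.1, 0.3, -0.9]
grip_width: 0.0569
grasp_force: 64.1
```

{"op": "drive_tool", "data": {"slide": [[0,0,0],[0,0,0],[0,0,0],[0,0,0],[0,0,0],[0,0,0],[0,0,0],[0,0,0]], "rotation": [[0,0,0],[0,0,0],[0,0,0],[0,0,0],[0,0,0],[0,0,0],[0,0,0],[0,0,0]]}}

```text
clock: 20.35
eef_pos: [0.6121, 0.2794, 0.1073]
tool_rot: [0.717, 0.697, -0.0, 0.0]
ft_force: [0.2, 1.0, -1.1]
grip_width: 0.0571
grasp_force: 64.1
```

{"op": "drive_tool", "data": {"slide": [[-0.01,0,0],[-0.01,0,0.01],[-0.01,0,0.02],[-0.01,0,0.03],[-0.01,0,0.04],[-0.01,0,0.046],[-0.01,0,0.052],[-0.01,0,0.052]], "rotation": [[0,0,0],[0,0,0],[0,0,0],[0,0,0],[0,0,0],[0,0,0],[0,0,0],[0,0,0]]}}

```text
clock: 21.35
eef_pos: [0.612, 0.2769, 0.0941]
tool_rot: [0.717, 0.698, -0.0, -0.0]
ft_force: [-0.3, -0.7, -1.2]
grip_width: 0.0571
grasp_force: 64.1
```

Run:
```python
from m import *
c=snap('scene','s5');o=bot.get_obs();print(o['eef_pos'],o['ft_force'])
cv2.imwrite('pics/c5.png',cv2.resize(c['image'][80:220,320:460,::-1],None,fx=4,fy=4,interpolation=cv2.INTER_CUBIC))
```

```text
[0.61204574 0.27690483 0.09428073] [ 0.67751449 -0.04845189 -1.8832801 ]
```

View pics/c5.png

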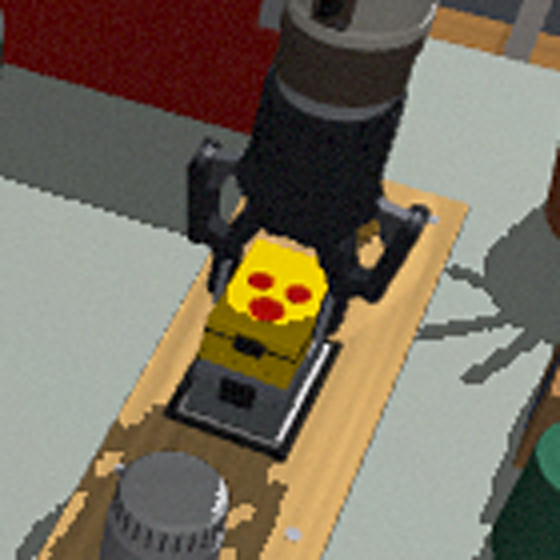

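The patch box sits right over the parts box, with its base below the lug tops and no contact force, so the recesses are engaging. I lower it fully and release.

{"op": "drive_tool", "data": {"slide": [[0,0,0.003],[0,0,0.006],[0,0,0.009],[0,0,0.011],[0,0,0.011],[0,0,0.011],[0,0,0.011],[0,0,0.011]], "rotation": [[0,0,0],[0,0,0],[0,0,0],[0,0,0],[0,0,0],[0,0,0],[0,0,0],[0,0,0]]}}

```text
clock: 22.4
eef_pos: [0.6121, 0.2769, 0.0918]
tool_rot: [0.717, 0.698, 0.0, 0.0]
ft_force: [-1.0, -1.4, 1.3]
grip_width: 0.0569
grasp_force: 64.4
```

{"op": "drive_tool", "data": {"slide": [[0,0,0],[0,0,0],[0,0,0],[0,0,0],[0,0,-0.1],[0,0,-0.22],[0,0,-0.34],[0,0,-0.46]], "rotation": [[0,0,0],[0,0,0],[0,0,0],[0,0,0],[0,0,0],[0,0,0],[0,0,0],[0,0,0]], "gripper": 1}}

```text
clock: 23.4
eef_pos: [0.612, 0.2769, 0.2075]
tool_rot: [0.717, 0.697, 0.0, 0.0]
ft_force: [0.1, -0.0, 0.1]
grip_width: 0.0856
grasp_force: 0.0
```

Run:
```python
from m import *
from p import plan
c=snap('scene','s6')
P=cloud(c);
run(c,[('patchtop',(340,420,120,190),'yellow',.1,.14,.117)])
cv2.imwrite('pics/c6.png',cv2.resize(c['image'][120:200,340:440,::-1],None,fx=5,fy=5,interpolation=cv2.INTER_CUBIC))
plan((.54,.0,.24,-1.5),(.407,-.339,.2,0))
```

```text
patchtop n 470 zmed 0.1158 rect c 613.3 271.5 size 87.9 57.9 ang 87.3 mean [613.5 272.7]
at [0.6138 0.2777 0.2127] yaw -1.55 clk 23.45
(0.54, 0.0, 0.24, -1.5) slide [-0.559 -0.132 -0.057] rot [ 0.007 -0.003 -0.001] of 2.0
(0.54, 0.0, 0.24, -1.5) slide [-0.559 -0.133 -0.056] rot [ 0.007 -0.003 -0.001] of 1
(0.407, -0.339, 0.2, 0) slide [-0.685 -0.248  0.08 ] rot [-0.     0.    -0.026] of 2.0
(0.407, -0.339, 0.2, 0) slide [-0.681 -0.257  0.08 ] rot [-0.     0.    -0.026] of 1
```

View pics/c6.png

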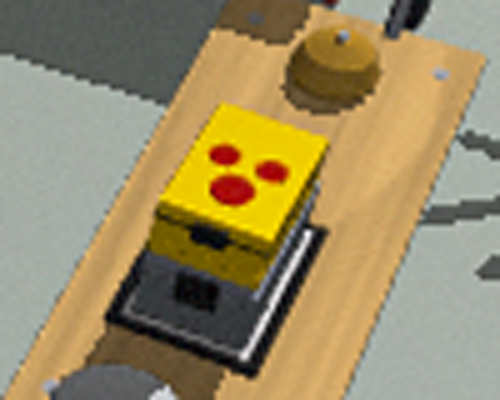

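The patch box is level on the lid at z≈0.117, so it is locked. Next are the spacers.

{"op": "drive_tool", "data": {"slide": [[-0.12,-0.03,-0.05],[-0.26,-0.06,-0.05],[-0.42,-0.1,-0.05],[-0.56,-0.13,-0.05],[-0.7,-0.17,-0.05],[-0.84,-0.2,-0.05],[-0.98,-0.24,-0.05],[-1,-0.24,-0.05]], "rotation": [[0,0,0],[0,0,0],[0,0,0],[0,0,0],[0,0,0],[0,0,0],[0,0,0],[0,0,0]]}}

```text
clock: 24.45
eef_pos: [0.5447, 0.0267, 0.2192]
tool_rot: [0.718, 0.696, -0.0, 0.0]
ft_force: [0.3, 0.6, -0.1]
grip_width: 0.0852
grasp_force: 0.0
```

{"op": "drive_tool", "data": {"slide": [[-0.12,-0.04,0],[-0.26,-0.08,0],[-0.4,-0.12,0],[-0.54,-0.16,0],[-0.66,-0.21,0],[-0.76,-0.26,0],[-0.8,-0.28,0],[-0.8,-0.28,0]], "rotation": [[0,0,0],[0,0,0],[0,0,0],[0,0,0],[0,0,0],[0,0,0],[0,0,0],[0,0,0]]}}

```text
clock: 25.45
eef_pos: [0.4703, -0.1693, 0.2191]
tool_rot: [0.717, 0.697, 0.0, 0.0]
ft_force: [-0.6, 0.9, -0.3]
grip_width: 0.0855
grasp_force: 0.0
```

{"op": "drive_tool", "data": {"slide": [[-0.08,-0.03,0],[-0.2,-0.08,0.02],[-0.34,-0.14,0.04],[-0.48,-0.2,0.06],[-0.6,-0.25,0.08],[-0.68,-0.28,0.1],[-0.68,-0.29,0.1],[-0.68,-0.29,0.1]], "rotation": [[0,0,0],[0,0,0],[0,0,0],[0,0,0],[0,0,0],[0,0,0],[0,0,0],[0,0,0]]}}

```text
clock: 26.45
eef_pos: [0.3936, -0.3364, 0.1941]
tool_rot: [0.716, 0.698, 0.0, -0.0]
ft_force: [-1.0, 0.0, 0.2]
grip_width: 0.0854
grasp_force: 0.0
```

Run:
```python
from m import *
from p import plan
c=snap('wrist','w7')
run(c,[('sp',(100,450,50,400),'blue',.038,.06,.045),('spwide',(100,450,50,400),'blue',.005,.06,.045)])
plan((.407,-.339,.2,-1.5))
```

```text
sp n 383 zmed 0.0429 rect c 407.8 -341.6 size 32.9 32.3 ang -46.5 mean [ 407.8 -341.5]
spwide n 676 zmed 0.0418 rect c 407.9 -338.7 size 38.8 32.1 ang 88.5 mean [ 407.4 -338.8]
at [ 0.3937 -0.3364  0.1942] yaw -1.45 clk 26.5
(0.407, -0.339, 0.2, -1.5) slide [-0.009  0.054 -0.023] rot [ 0.001 -0.001  0.002] of 1
```

View pics/w7.png

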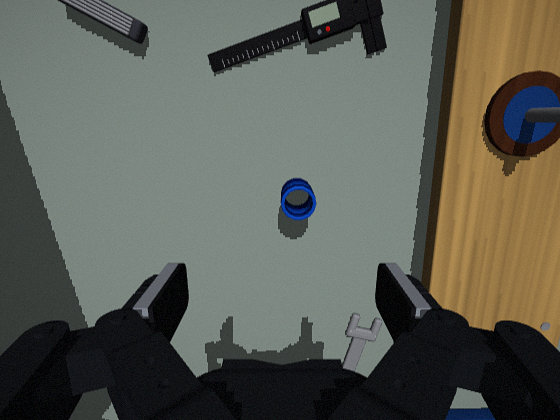

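The spacers stand upright with their rim at (298,200). The spindle is at (525,113), and the caliper is untouched at the top.

{"op": "drive_tool", "data": {"slide": [[-0.017,0.057,0.1],[-0.017,0.057,0.25],[-0.017,0.057,0.4],[-0.017,0.057,0.52],[-0.017,0.057,0.62],[-0.017,0.057,0.7],[-0.017,0.057,0.725],[-0.017,0.057,0.725]], "rotation": [[0,0,0],[0,0,0],[0,0,0],[0,0,0],[0,0,0],[0,0,0],[0,0,0],[0,0,0]]}}

```text
clock: 27.5
eef_pos: [0.4075, -0.3415, 0.013]
tool_rot: [0.716, 0.698, 0.0, -0.0]
ft_force: [0.1, -0.3, 0.9]
grip_width: 0.0854
grasp_force: 0.0
```

{"op": "drive_tool", "data": {"slide": [[0,0,0],[0,0,0],[0,0,0],[0,0,0],[0,0,0],[0,0,0],[0,0,0],[0,0,0]], "rotation": [[0,0,0],[0,0,0],[0,0,0],[0,0,0],[0,0,0],[0,0,0],[0,0,0],[0,0,0]], "gripper": 0.2}}

```text
clock: 28.5
eef_pos: [0.4075, -0.3424, 0.0138]
tool_rot: [0.717, 0.697, 0.0, 0.001]
ft_force: [-0.2, 1.9, 5.4]
grip_width: 0.033
grasp_force: 59.3
```

{"op": "drive_tool", "data": {"slide": [[0,0,-0.08],[0,0,-0.2],[0,0,-0.32],[0,0,-0.44],[0,0,-0.56],[0,0,-0.68],[0,0,-0.72],[0,0,-0.72]], "rotation": [[0,0,0],[0,0,0],[0,0,0],[0,0,0],[0,0,0],[0,0,0],[0,0,0],[0,0,0]]}}

```text
clock: 29.5
eef_pos: [0.4071, -0.3422, 0.1928]
tool_rot: [0.717, 0.697, 0.0, 0.0]
ft_force: [0.4, 0.7, 0.0]
grip_width: 0.0328
grasp_force: 59.6
```

Run:
```python
from m import *
from p import plan
c=dict(np.load('pics/w7.npz'))
g=c['image'].astype(int);b=(g[...,2]>100)&(g[...,0]<60);b[:,:470]=0;b[180:]=0
v,u=np.nonzero(b);print('disc px',u.min(),u.max(),v.min(),v.max())
run(c,[('post',(500,560,80,150),'any',.075,.12,.10),('base',(480,560,60,165),'any',.043,.053,.048)])
plan((.6085,-.345,.2,-1.5))
```

```text
disc px 504 558 87 141
post n 114 zmed 0.0788 rect c 587.9 -268.1 size 10.6 5.5 ang -77.9 mean [ 588.2 -267.7]
base n 4723 zmed 0.0469 rect c 602.3 -268.9 size 70.9 61.7 ang -77.9 mean [ 603.3 -267.2]
at [ 0.4071 -0.3422  0.1928] yaw -1.55 clk 29.5
(0.6085, -0.345, 0.2, -1.5) slide [ 0.01   0.806 -0.028] rot [ 0.001  0.001 -0.002] of 1
```

{"op": "drive_tool", "data": {"slide": [[0,0.08,0],[0,0.2,0],[0,0.33,0],[0,0.46,0],[0,0.59,0],[0,0.7,0],[0,0.78,0],[0,0.806,0]], "rotation": [[0,0,0],[0,0,0],[0,0,0],[0,0,0],[0,0,0],[0,0,0],[0,0,0],[0,0,0]]}}

```text
clock: 30.5
eef_pos: [0.6086, -0.3467, 0.1897]
tool_rot: [0.716, 0.698, -0.001, -0.002]
ft_force: [-0.7, 0.2, -0.2]
grip_width: 0.0325
grasp_force: 59.7
```

{"op": "drive_tool", "data": {"slide": [[0,0,0],[0,0,0],[0,0,0],[0,0,0],[0,0,0],[0,0,0],[0,0,0],[0,0,0]], "rotation": [[0,0,0],[0,0,0],[0,0,0],[0,0,0],[0,0,0],[0,0,0],[0,0,0],[0,0,0]]}}

```text
clock: 31.5
eef_pos: [0.6085, -0.3474, 0.1928]
tool_rot: [0.717, 0.698, -0.0, -0.0]
ft_force: [0.2, 0.4, -0.2]
grip_width: 0.033
grasp_force: 59.7
```

Run:
```python
from m import *
from p import plan
c=snap('wrist','w8')
plan((.609,-.267,.2,-1.5))
run(c,[('base',(180,400,30,260),'any',.043,.053,.048),('post',(180,400,30,260),'any',.08,.12,.10),('spacer',(180,400,180,420),'blue',.2,.25,.224)])
```

```text
at [ 0.6085 -0.3475  0.1928] yaw -1.54 clk 31.55
(0.609, -0.267, 0.2, -1.5) slide [ 0.322 -0.007 -0.029] rot [-0.     0.    -0.002] of 1
base n 5431 zmed 0.0472 rect c 610.7 -267.5 size 70.2 69.8 ang 86.4 mean [ 610.5 -266.5]
post n 226 zmed 0.1000 rect c 610.6 -267.8 size 11.2 10.6 ang -1.6 mean [ 610.4 -267.6]
spacer n 4850 zmed 0.2167 rect c 607.6 -341.8 size 41.5 32.1 ang 88.4 mean [ 607.5 -342.1]
```

View pics/w8.png

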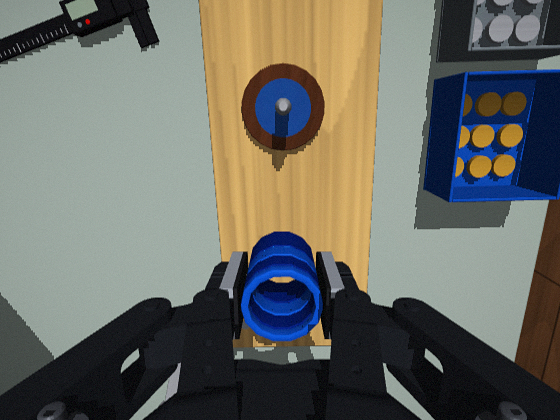

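The spindle post tip is at (283,104), and the held tube's ring is at (282,303), upright between the pads.

{"op": "drive_tool", "data": {"slide": [[0.04,0,0],[0.1,0.003,0],[0.17,0.003,0],[0.23,0.003,0],[0.28,0.003,0],[0.31,0.003,0],[0.315,0.003,0],[0.315,0.003,0]], "rotation": [[0,0,0],[0,0,0],[0,0,0],[0,0,0],[0,0,0],[0,0,0],[0,0,0],[0,0,0]]}}

```text
clock: 32.55
eef_pos: [0.6113, -0.2691, 0.1928]
tool_rot: [0.717, 0.697, -0.0, 0.0]
ft_force: [-0.0, 1.1, -0.5]
grip_width: 0.033
grasp_force: 59.7
```

{"op": "drive_tool", "data": {"slide": [[0,0,0.05],[0,0,0.1],[0,0,0.15],[0,0,0.2],[0,0,0.24],[0,0,0.27],[0,0,0.28],[0,0,0.28]], "rotation": [[0,0,0],[0,0,0],[0,0,0],[0,0,0],[0,0,0],[0,0,0],[0,0,0],[0,0,0]]}}

```text
clock: 33.55
eef_pos: [0.6114, -0.2688, 0.1229]
tool_rot: [0.717, 0.697, 0.0, 0.0]
ft_force: [0.4, 0.2, -0.7]
grip_width: 0.0332
grasp_force: 59.7
```

Run:
```python
from p import *
c=snap('wrist','w9');plan((.6113,-.2688,.063,-1.5))
s=snap('scene')
cv2.imwrite('pics/c9.png',np.hstack([cv2.resize(c['image'][200:400,200:380,::-1],(378,420)),cv2.resize(s['image'][290:400,230:340,::-1],(420,420))]))
```

```text
at [ 0.6116 -0.2689  0.1232] yaw -1.55 clk 33.6
(0.6113, -0.2688, 0.063, -1.5) slide [ 0.    -0.001  0.241] rot [ 0.001  0.001 -0.002] of 1
```

View pics/c9.png

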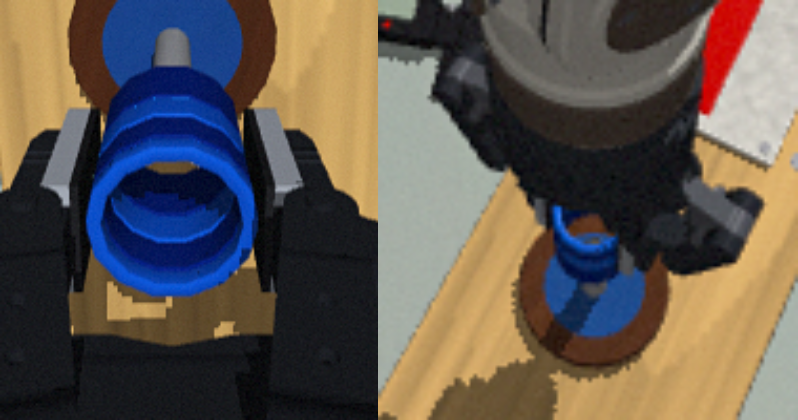

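Both views show the tube just above the tapered tip, with the post (172,45) in line with the bore axis (172,225). I descend gently.

{"op": "drive_tool", "data": {"slide": [[0,0,0.01],[0,0,0.02],[0,0,0.03],[0,0,0.04],[0,0,0.05],[0,0,0.06],[0,0,0.07],[0,0,0.07]], "rotation": [[0,0,0],[0,0,0],[0,0,0],[0,0,0],[0,0,0],[0,0,0],[0,0,0],[0,0,0]]}}

```text
clock: 34.65
eef_pos: [0.6112, -0.2687, 0.1049]
tool_rot: [0.717, 0.698, -0.0, -0.0]
ft_force: [-0.0, 0.4, -0.7]
grip_width: 0.0331
grasp_force: 59.7
```

Run:
```python
from p import *
c=snap('wrist','w10');print(bot.get_obs()['ft_force'])
cv2.imwrite('pics/c10.png',cv2.resize(c['image'][200:400,200:380,::-1],(378,420)))
```

```text
[-0.76746755  0.9059896  -0.51671688]
```

View pics/c10.png

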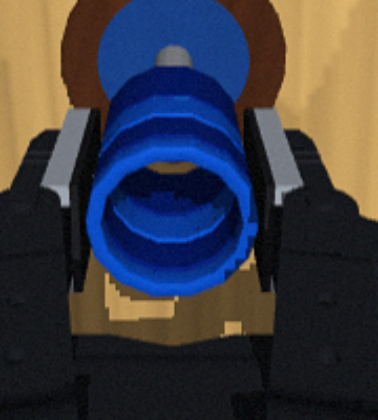

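The grey patch at (172,55) is the foot of the post below the tube. The tip is hidden inside the tube and there is no contact force, so I continue down.

{"op": "drive_tool", "data": {"slide": [[0,0,0.025],[0,0,0.05],[0,0,0.075],[0,0,0.1],[0,0,0.125],[0,0,0.15],[0,0,0.165],[0,0,0.165]], "rotation": [[0,0,0],[0,0,0],[0,0,0],[0,0,0],[0,0,0],[0,0,0],[0,0,0],[0,0,0]]}}

```text
clock: 35.7
eef_pos: [0.6111, -0.2686, 0.0636]
tool_rot: [0.717, 0.698, -0.0, -0.0]
ft_force: [-0.0, 0.1, 0.0]
grip_width: 0.0328
grasp_force: 59.7
```

{"op": "drive_tool", "data": {"slide": [[0,0,0.002],[0,0,0.004],[0,0,0.007],[0,0,0.007],[0,0,0.007],[0,0,0.007],[0,0,0.007],[0,0,0.007]], "rotation": [[0,0,0],[0,0,0],[0,0,0],[0,0,0],[0,0,0],[0,0,0],[0,0,0],[0,0,0]]}}

```text
clock: 36.7
eef_pos: [0.6113, -0.2688, 0.0623]
tool_rot: [0.717, 0.697, 0.0, -0.0]
ft_force: [0.1, 0.3, -0.5]
grip_width: 0.0329
grasp_force: 59.7
```

{"op": "drive_tool", "data": {"slide": [[0,0,0.003],[0,0,0.004],[0,0,0.004],[0,0,0.004],[0,0,0.004],[0,0,0.004],[0,0,0.004],[0,0,0.004]], "rotation": [[0,0,0],[0,0,0],[0,0,0],[0,0,0],[0,0,0],[0,0,0],[0,0,0],[0,0,0]]}}

```text
clock: 37.7
eef_pos: [0.6114, -0.2688, 0.0619]
tool_rot: [0.717, 0.697, 0.0, 0.0]
ft_force: [-2.7, 1.1, 4.9]
grip_width: 0.0329
grasp_force: 60.2
```

{"op": "drive_tool", "data": {"slide": [[0,0,0],[0,0,0],[0,0,0],[0,0,0],[0,0,0],[0,0,0],[0,0,-0.1],[0,0,-0.22]], "rotation": [[0,0,0],[0,0,0],[0,0,0],[0,0,0],[0,0,0],[0,0,0],[0,0,0],[0,0,0]], "gripper": 1}}

```text
clock: 38.7
eef_pos: [0.6106, -0.2685, 0.1159]
tool_rot: [0.717, 0.697, -0.0, -0.001]
ft_force: [-0.6, -0.4, -0.5]
grip_width: 0.0852
grasp_force: 0.0
```

{"op": "drive_tool", "data": {"slide": [[0,0,-0.1],[0,0,-0.2],[0,0,-0.3],[0,0,-0.35],[0,0,-0.35],[0,0,-0.35],[0,0,-0.35],[0,0,-0.35]], "rotation": [[0,0,0],[0,0,0],[0,0,0],[0,0,0],[0,0,0],[0,0,0],[0,0,0],[0,0,0]]}}

```text
clock: 39.7
eef_pos: [0.611, -0.2686, 0.2028]
tool_rot: [0.717, 0.698, -0.0, -0.001]
ft_force: [1.5, -0.5, 0.9]
grip_width: 0.0854
grasp_force: 0.0
```

Run:
```python
from m import *
from p import plan
c=snap('wrist','w11')
run(c,[('sp',(150,450,50,400),'blue',.085,.098,.093)])
# caliper from initial top + w7 views
t=snap('top','top2')
for n,cc,roi in (('top',t,(335,385,175,260)),('w7',dict(np.load('pics/w7.npz')),(200,400,0,90)),('w1',dict(np.load('pics/w1.npz')),(190,335,285,365))):
    run(cc,[(n+' house',roi,'any',.0095,.03,.013)])
plan((.44,-.2,.2,-40),(.44,-.2,.2,-70))
```

```text
sp n 546 zmed 0.0909 rect c 610.1 -267.7 size 33.2 32.8 ang 88.4 mean [ 610.2 -267.9]
top house none
w7 house n 1604 zmed 0.0121 rect c 438.7 -179.1 size 43.9 28.0 ang 16.8 mean [ 438.1 -179.8]
w1 house n 735 zmed 0.0119 rect c 438.8 -175.8 size 43.8 29.1 ang 17.0 mean [ 438.8 -175.9]
at [ 0.6112 -0.2687  0.2033] yaw -1.55 clk 39.8
(0.44, -0.2, 0.2, -40) slide [ 0.128 -0.346  0.007] rot [-0.001 -0.     0.671] of 2.0
(0.44, -0.2, 0.2, -40) slide [ 0.007 -0.369  0.007] rot [-0.001 -0.     0.671] of 1
(0.44, -0.2, 0.2, -70) slide [0. 0. 0.] rot [-0.     0.     0.524] of 2.0
(0.44, -0.2, 0.2, -70) slide [0. 0. 0.] rot [0.    0.    0.524] of 1
```

Run:
```python
from m import *
from p import plan
plan((.4387,-.178,.2,-73))
```

```text
at [ 0.6112 -0.2687  0.2033] yaw -1.55 clk 39.8
(0.4387, -0.178, 0.2, -73) slide [ 0.115 -0.233  0.005] rot [-0.001  0.     0.831] of 3.0
(0.4387, -0.178, 0.2, -73) slide [ 0.011 -0.26   0.005] rot [-0.001  0.     0.831] of 2.0
(0.4387, -0.178, 0.2, -73) slide [-0.095 -0.242  0.004] rot [-0.001  0.     0.831] of 1
```

{"op": "drive_tool", "data": {"slide": [[0.02,-0.05,0],[0.05,-0.1,0],[0.08,-0.16,0],[0.1,-0.2,0],[0.115,-0.233,0.005],[0.115,-0.233,0.005],[0.115,-0.233,0.005],[0.115,-0.233,0.005]], "rotation": [[0,0,0.16],[0,0,0.32],[0,0,0.48],[0,0,0.64],[0,0,0.831],[0,0,0.831],[0,0,0.831],[0,0,0.831]]}}

```text
clock: 40.8
eef_pos: [0.5542, -0.2387, 0.2025]
tool_rot: [0.845, 0.535, 0.0, 0.0]
ft_force: [0.7, -0.2, 0.8]
grip_width: 0.0855
grasp_force: 0.0
```

{"op": "drive_tool", "data": {"slide": [[0,-0.05,0],[0,-0.1,0],[0,-0.16,0],[0.01,-0.2,0],[0.01,-0.26,0.005],[0.01,-0.26,0.005],[0.01,-0.26,0.005],[0.01,-0.26,0.005]], "rotation": [[0,0,0.16],[0,0,0.32],[0,0,0.48],[0,0,0.64],[0,0,0.831],[0,0,0.831],[0,0,0.831],[0,0,0.831]]}}

```text
clock: 41.8
eef_pos: [0.4968, -0.2087, 0.2013]
tool_rot: [0.937, 0.349, 0.0, 0.0]
ft_force: [0.1, 0.5, -0.5]
grip_width: 0.0851
grasp_force: 0.0
```

{"op": "drive_tool", "data": {"slide": [[-0.02,-0.05,0],[-0.04,-0.1,0],[-0.06,-0.15,0],[-0.08,-0.2,0],[-0.095,-0.242,0.005],[-0.095,-0.242,0.005],[-0.095,-0.242,0.005],[-0.095,-0.242,0.005]], "rotation": [[0,0,0.16],[0,0,0.32],[0,0,0.48],[0,0,0.64],[0,0,0.831],[0,0,0.831],[0,0,0.831],[0,0,0.831]]}}

```text
clock: 42.8
eef_pos: [0.4392, -0.1784, 0.2001]
tool_rot: [0.989, 0.148, 0.0, 0.0]
ft_force: [-0.6, 0.4, 0.0]
grip_width: 0.0854
grasp_force: 0.0
```

Run:
```python
from m import *
from p import plan
c=snap('wrist','w12')
run(c,[('house',(150,420,50,400),'any',.0095,.03,.013)])
plan((.4387,-.178,.0,-73))
```

```text
house n 1082 zmed 0.0121 rect c 440.4 -177.9 size 42.8 27.8 ang 17.0 mean [ 440.4 -177.9]
at [ 0.4391 -0.1784  0.2   ] yaw -72.93 clk 42.85
(0.4387, -0.178, 0.0, -73) slide [-0.001 -0.002  0.8  ] rot [ 0.    -0.     0.002] of 1
```

View pics/w12.png

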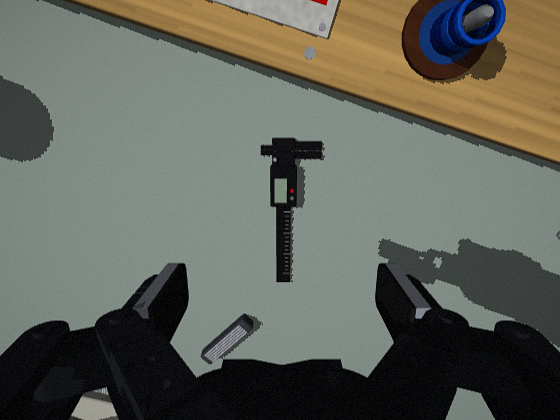

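The caliper lies display up under the gripper, with its housing at (284,188), beam along image vertical and jaws at the top. The spacers are down on the spindle at (455,38). That was my last picture: this view took me one over the limit of 14, so I work from numbers from here on.

{"op": "drive_tool", "data": {"slide": [[0,0,0.15],[0,0,0.3],[0,0,0.45],[0,0,0.58],[0,0,0.68],[0,0,0.75],[0,0,0.784],[0,0,0.784]], "rotation": [[0,0,0],[0,0,0],[0,0,0],[0,0,0],[0,0,0],[0,0,0],[0,0,0],[0,0,0]]}}

```text
clock: 43.85
eef_pos: [0.4385, -0.1781, 0.0037]
tool_rot: [0.989, 0.148, -0.0, -0.0]
ft_force: [0.1, -0.8, 0.4]
grip_width: 0.0855
grasp_force: 0.0
```

{"op": "drive_tool", "data": {"slide": [[0,0,0],[0,0,0],[0,0,0],[0,0,0],[0,0,0],[0,0,0],[0,0,0],[0,0,0]], "rotation": [[0,0,0],[0,0,0],[0,0,0],[0,0,0],[0,0,0],[0,0,0],[0,0,0],[0,0,0]], "gripper": 0.15}}

```text
clock: 44.85
eef_pos: [0.4393, -0.1785, 0.0049]
tool_rot: [0.989, 0.148, 0.001, 0.0]
ft_force: [-1.2, 0.5, 5.2]
grip_width: 0.0263
grasp_force: 59.6
```

Run:
```python
from m import *
from p import plan
# panel & silhouette: from top0 and w1/w7/w12
t=dict(np.load('pics/top0.npz'));w=dict(np.load('pics/w1.npz'))
def red(c,n,roi):
    h=cv2.cvtColor(c['image'],cv2.COLOR_RGB2HSV).astype(int);m=((h[...,0]<6)|(h[...,0]>174))&(h[...,1]>170)&(h[...,2]>60)
    k=np.zeros(m.shape,bool);k[roi[2]:roi[3],roi[0]:roi[1]]=1;v,u=np.nonzero(m&k)
    X=ray(c,np.stack([u,v],-1),.043)[:,:2]*1000
    a=np.radians(-1.2);D=np.array([[-np.sin(a),np.cos(a)],[np.cos(a),np.sin(a)]])@X.T  # along ~y(panel x), along world x (= -panel y)
    print(n,len(u),'px x: %.1f..%.1f'%tuple(np.percentile(D[0],[.2,99.8])),'wx %.1f..%.1f'%tuple(np.percentile(D[1],[.2,99.8])))
    # profile of width along panel x
    for s in np.arange(D[0].min(),D[0].max(),10):
        q=D[1][(D[0]>=s)&(D[0]<s+10)]
        if len(q)>3: print(int(s),q.min().round(1),q.max().round(1),end=' | ')
    print()
red(t,'top',(270,360,105,155));red(w,'w1',(410,540,150,330))
plan((.4391,-.178,.2,-73))
```

```text
top 795 px x: -151.3..16.9 wx 589.9..653.2
-151 609.9 627.6 | -141 609.9 625.1 | -131 609.9 625.1 | -121 609.9 625.1 | -111 607.4 625.1 | -101 607.4 625.1 | -91 607.4 625.1 | -81 607.4 625.1 | -71 607.4 625.1 | -61 599.9 630.2 | -51 599.9 630.2 | -41 599.9 630.2 | -31 599.9 627.7 | -21 599.9 627.7 | -11 589.9 653.2 | -1 589.9 653.2 | 8 589.9 653.2 | 
w1 4517 px x: -123.9..19.8 wx 583.2..652.1
-126 607.8 624.6 | -116 602.4 624.4 | -106 602.0 624.2 | -96 601.7 623.8 | -86 601.4 623.4 | -76 601.1 623.0 | -66 600.7 622.8 | -56 594.4 628.5 | -46 594.1 628.3 | -36 593.9 627.8 | -26 593.6 627.6 | -16 593.1 627.2 | -6 582.8 652.7 | 3 582.6 652.5 | 13 594.4 652.1 | 
at [ 0.4393 -0.1785  0.0049] yaw -72.97 clk 44.85
(0.4391, -0.178, 0.2, -73) slide [ 0.001 -0.001 -0.78 ] rot [ 0.002 -0.003  0.001] of 1
```

{"op": "drive_tool", "data": {"slide": [[0,0,-0.08],[0,0,-0.2],[0,0,-0.32],[0,0,-0.44],[0,0,-0.56],[0,0,-0.68],[0,0,-0.78],[0,0,-0.78]], "rotation": [[0,0,0],[0,0,0],[0,0,0],[0,0,0],[0,0,0],[0,0,0],[0,0,0],[0,0,0]]}}

```text
clock: 45.85
eef_pos: [0.4399, -0.1786, 0.2007]
tool_rot: [0.989, 0.148, 0.002, 0.001]
ft_force: [0.0, 0.9, -1.3]
grip_width: 0.0264
grasp_force: 59.3
```

```bash
python3 -c "
from p import *
plan((.612,-.17,.2,-1.2))
o=bot.get_obs();print(o['grip_width'],o['ft_force'])"
```

```text
at [ 0.4399 -0.1786  0.2007] yaw -72.97 clk 45.85
(0.612, -0.17, 0.2, -1.2) slide [0.223 0.056 0.002] rot [ 0.003 -0.001 -0.835] of 3.0
(0.612, -0.17, 0.2, -1.2) slide [0.181 0.142 0.002] rot [ 0.003 -0.001 -0.835] of 2.0
(0.612, -0.17, 0.2, -1.2) slide [0.108 0.203 0.001] rot [ 0.003 -0.001 -0.835] of 1
0.026389349665215774 [ 0.04109175  0.86545095 -1.32186259]
```

{"op": "drive_tool", "data": {"slide": [[0.03,0.01,0],[0.07,0.02,0],[0.12,0.03,0],[0.16,0.04,0],[0.2,0.05,0],[0.223,0.056,0],[0.223,0.056,0],[0.223,0.056,0]], "rotation": [[0,0,-0.1],[0,0,-0.25],[0,0,-0.42],[0,0,-0.6],[0,0,-0.75],[0,0,-0.835],[0,0,-0.835],[0,0,-0.835]]}}

```text
clock: 46.85
eef_pos: [0.4953, -0.175, 0.198]
tool_rot: [0.937, 0.35, -0.001, -0.001]
ft_force: [-0.5, 0.2, -1.2]
grip_width: 0.0257
grasp_force: 59.2
```

{"op": "drive_tool", "data": {"slide": [[0.03,0.02,0],[0.06,0.04,0],[0.1,0.07,0],[0.13,0.1,0],[0.16,0.13,0],[0.18,0.142,0],[0.18,0.142,0],[0.18,0.142,0]], "rotation": [[0,0,-0.1],[0,0,-0.25],[0,0,-0.42],[0,0,-0.6],[0,0,-0.75],[0,0,-0.835],[0,0,-0.835],[0,0,-0.835]]}}

```text
clock: 47.85
eef_pos: [0.5528, -0.1725, 0.1988]
tool_rot: [0.844, 0.536, -0.0, -0.0]
ft_force: [-0.7, 0.1, -0.8]
grip_width: 0.026
grasp_force: 59.2
```

{"op": "drive_tool", "data": {"slide": [[0.01,0.02,0],[0.03,0.06,0],[0.05,0.1,0],[0.07,0.14,0],[0.09,0.18,0],[0.108,0.203,0],[0.108,0.203,0],[0.108,0.203,0]], "rotation": [[0,0,-0.1],[0,0,-0.25],[0,0,-0.42],[0,0,-0.6],[0,0,-0.75],[0,0,-0.835],[0,0,-0.835],[0,0,-0.835]]}}

```text
clock: 48.85
eef_pos: [0.6103, -0.1696, 0.199]
tool_rot: [0.715, 0.699, -0.0, -0.0]
ft_force: [-0.2, -0.2, -0.6]
grip_width: 0.026
grasp_force: 59.2
```

{"op": "drive_tool", "data": {"slide": [[0,0,0],[0,0,0],[0,0,0],[0,0,0],[0,0,0],[0,0,0],[0,0,0],[0,0,0]], "rotation": [[0,0,0],[0,0,0],[0,0,0],[0,0,0],[0,0,0],[0,0,0],[0,0,0],[0,0,0]]}}

```text
clock: 49.85
eef_pos: [0.6108, -0.1696, 0.1991]
tool_rot: [0.714, 0.7, -0.0, 0.0]
ft_force: [0.1, 0.3, -1.7]
grip_width: 0.0263
grasp_force: 59.2
```

```bash
cat > red.py <<'E'
from m import *
from p import plan
def masks(c):
    h=cv2.cvtColor(c['image'],cv2.COLOR_RGB2HSV).astype(int);P=cloud(c)
    z=(P[...,2]>.033)&(P[...,2]<.053)&(P[...,0]>.55)&(P[...,0]<.68)&(P[...,1]<.04)&(P[...,1]>-.2)
    r=((h[...,0]<8)|(h[...,0]>172))&(h[...,1]>150)&(h[...,2]>50)&z
    w=(h[...,1]<45)&(h[...,2]>60)&z
    return r,w,P
def prof(c,m,h,a=-1.2,step=8):
    v,u=np.nonzero(m);X=ray(c,np.stack([u,v],-1),h)[:,:2]*1000
    a=np.radians(a);D=np.array([[-np.sin(a),np.cos(a)],[np.cos(a),np.sin(a)]])@X.T
    print(len(u),'L %.1f..%.1f'%tuple(np.percentile(D[0],[.2,99.8])),'W %.1f..%.1f'%tuple(np.percentile(D[1],[.2,99.8])))
    for s in np.arange(np.floor(D[0].min()/step)*step,D[0].max(),step):
        q=D[1][(D[0]>=s)&(D[0]<s+step)]
        if len(q)>5: print(int(s),*np.percentile(q,[.5,99.5]).round(1),end=' | ')
    print()
E
python3 - <<'E'
from red import *
c=snap('wrist','w13');r,w,P=masks(c)
plan((.6125,-.0465,.2,-1.2))
prof(c,r,.043);prof(c,w|r,.043)
k=(P[...,2]>.19)&(c['image'].max(2)<70)
# held caliper dark pixels in front
z=(P[...,2]>.185)&(P[...,2]<.225);z[330:]=0;z[:,:200]=0;z[:,370:]=0
prof(c,z,.204)
E
```

```text
at [ 0.6108 -0.1696  0.199 ] yaw -1.21 clk 49.9
(0.6125, -0.0465, 0.2, -1.2) slide [ 0.492 -0.003 -0.004] rot [ 0. -0. -0.] of 1
6032 L -125.7..7.1 W 584.1..652.8
-128 604.1 624.6 | -120 603.3 624.6 | -112 603.4 624.5 | -104 603.4 624.4 | -96 602.7 624.3 | -88 602.7 623.4 | -80 602.8 623.3 | -72 602.0 623.2 | -64 596.4 627.1 | -56 595.3 628.3 | -48 595.4 628.2 | -40 594.8 628.0 | -32 594.9 627.9 | -24 594.3 627.8 | -16 594.4 627.7 | -8 583.9 653.0 | 0 584.1 652.8 | 
15782 L -138.8..7.1 W 577.6..662.9
-160 593.3 632.6 | -144 581.3 587.1 | -136 581.5 664.0 | -128 581.0 663.7 | -120 581.1 663.3 | -112 580.5 662.9 | -104 580.7 662.6 | -96 580.1 662.2 | -88 580.2 662.7 | -80 579.7 662.3 | -72 579.2 661.9 | -64 579.4 661.5 | -56 578.8 661.2 | -48 578.4 660.8 | -40 578.5 660.5 | -32 578.0 660.9 | -24 577.6 660.5 | -16 577.8 660.1 | -8 577.3 659.7 | 0 576.9 659.3 | 
13391 L -186.2..-103.6 W 584.0..650.8
-192 605.8 620.4 | -184 598.1 628.2 | -176 598.0 628.4 | -168 597.9 628.3 | -160 582.9 643.2 | -152 586.7 639.5 | -144 596.4 629.9 | -136 599.7 626.6 | -128 594.0 650.8 | -120 590.7 650.8 | -112 591.6 650.7 | -104 602.8 623.6 |
```

Run:
```python
from red import *
c=dict(np.load('pics/w13.npz'));r,w,P=masks(c)
a=np.radians(.7);A=np.array([[-np.sin(a),np.cos(a)],[np.cos(a),np.sin(a)]])
def D(m,h):
    v,u=np.nonzero(m);return A@(ray(c,np.stack([u,v],-1),h)[:,:2].T*1000)
d=D(r,.043)
for s in list(range(-74,-64,1))+list(range(-26,-12,1)):
    q=d[1][(d[0]>=s)&(d[0]<s+1)]
    if len(q):print(s,q.min().round(1),q.max().round(1),end=' | ')
print();print('TCP',A@np.array([610.8,-169.6]))
k=c['image'].max(2)<75;k&=(P[...,2]>.19)&(P[...,2]<.215);k[:, :200]=0;k[:,370:]=0
d=D(k,.202)
for s in range(-138,-105,2):
    q=d[1][(d[0]>=s)&(d[0]<s+2)]
    if len(q):print(s,q.min().round(1),q.max().round(1),end=' | ')
```

```text
-74 594.0 626.2 | -73 594.1 626.2 | -72 593.2 626.2 | -71 593.3 626.2 | -70 593.4 626.2 | -69 593.4 626.3 | -68 593.5 626.3 | -67 593.5 626.3 | -66 593.6 626.3 | -65 593.6 626.3 | -26 595.7 652.6 | -25 595.7 652.6 | -24 583.4 652.6 | -23 583.5 652.6 | -22 583.5 652.6 | -21 583.6 652.6 | -20 583.7 652.6 | -19 583.7 652.6 | -18 583.7 652.6 | -17 583.8 652.6 | -16 583.9 652.5 | -15 584.0 652.5 | -14 584.0 633.8 | -13 583.3 604.5 | 
TCP [-177.0494868   608.68241245]
-138 585.9 647.4 | -136 586.1 647.4 | -134 586.2 647.3 | -132 586.4 647.6 | -130 597.6 647.6 | -128 597.7 620.5 | -126 597.8 620.5 |
```

Run:
```python
from red import *
c=dict(np.load('pics/w13.npz'));r,w,P=masks(c)
a=np.radians(.7);A=np.array([[-np.sin(a),np.cos(a)],[np.cos(a),np.sin(a)]])
def T(c,m,h,rng,st=1):
    v,u=np.nonzero(m);d=A@(ray(c,np.stack([u,v],-1),h)[:,:2].T*1000);last=None
    for s in rng:
        q=d[1][(d[0]>=s)&(d[0]<s+st)]
        if len(q):
            t=np.percentile(q,[1,99]).round(0)
            if last is None or abs(t-last).max()>2: print(s,*t,end=' | ')
            last=t
    print()
print('red w13');T(c,r,.043,range(-150,0))
k=(P[...,2]>.19)&(P[...,2]<.215)&(c['image'].max(2)<110);k[:, :200]=0;k[:,370:]=0
print('held h.202');T(c,k,.202,range(-210,-100))
c=dict(np.load('pics/w1.npz'));r,w,P=masks(c);print('red w1');T(c,r,.043,range(-160,40))
c=dict(np.load('pics/top0.npz'));r,w,P=masks(c);print('red top');T(c,r,.043,range(-175,40,2),2)
c=snap('top','top3');r,w,P=masks(c);r[:]=0;r[105:160,270:365]=1;
h=cv2.cvtColor(c['image'],cv2.COLOR_RGB2HSV).astype(int);wood=(h[...,0]>8)&(h[...,0]<25)&(h[...,1]>70)
```

```text
red w13
-147 612.0 620.0 | -146 600.0 620.0 | -77 594.0 626.0 | -27 596.0 652.0 | -24 584.0 652.0 | -14 585.0 633.0 | -13 583.0 604.0 | 
held h.202
-210 599.0 614.0 | -200 600.0 620.0 | -199 594.0 620.0 | -177 593.0 635.0 | -175 581.0 636.0 | -171 581.0 630.0 | -170 583.0 623.0 | -169 592.0 623.0 | -147 597.0 646.0 | -141 587.0 647.0 | -130 598.0 647.0 | -128 598.0 620.0 | 
red w1
-146 620.0 620.0 | -145 616.0 619.0 | -144 611.0 620.0 | -143 618.0 620.0 | -142 609.0 617.0 | -141 607.0 620.0 | -137 605.0 613.0 | -136 604.0 619.0 | -131 600.0 616.0 | -130 599.0 620.0 | -128 605.0 619.0 | -127 600.0 620.0 | -125 599.0 616.0 | -124 599.0 620.0 | -122 604.0 620.0 | -121 599.0 620.0 | -119 599.0 614.0 | -118 599.0 619.0 | -115 599.0 620.0 | -112 599.0 616.0 | -111 599.0 620.0 | -109 602.0 620.0 | -108 599.0 620.0 | -105 599.0 616.0 | -104 599.0 620.0 | -97 600.0 617.0 | -96 600.0 620.0 | -78 599.0 626.0 | -77 594.0 622.0 | -76 596.0 625.0 | -75 593.0 626.0 | -27 596.0 652.0 | -24 584.0 651.0 | -7 595.0 651.0 | -3 595.0 624.0 | 
red top
-173 607.0 622.0 | -167 605.0 615.0 | -165 605.0 622.0 | -161 608.0 620.0 | -159 605.0 620.0 | -149 608.0 620.0 | -147 603.0 620.0 | -143 606.0 618.0 | -141 603.0 621.0 | -137 611.0 621.0 | -135 603.0 621.0 | -131 604.0 618.0 | -129 604.0 621.0 | -113 607.0 622.0 | -111 604.0 622.0 | -107 604.0 619.0 | -105 604.0 622.0 | -89 608.0 620.0 | -87 605.0 620.0 | -85 605.0 612.0 | -83 605.0 620.0 | -79 600.0 623.0 | -77 599.0 628.0 | -71 598.0 620.0 | -69 598.0 628.0 | -65 606.0 628.0 | -63 598.0 628.0 | -59 599.0 621.0 | -57 599.0 626.0 | -53 606.0 626.0 | -51 599.0 626.0 | -47 599.0 621.0 | -45 599.0 626.0 | -41 607.0 627.0 | -39 599.0 627.0 | -35 599.0 619.0 | -33 599.0 627.0 | -29 605.0 627.0 | -27 600.0 652.0 | -23 588.0 652.0 | -19 595.0 651.0 | -17 588.0 650.0 | -15 588.0 653.0 | -9 600.0 653.0 | -5 603.0 625.0 | -3 600.0 600.0 |
```

{"op": "drive_tool", "data": {"slide": [[0.04,0,0],[0.12,-0.002,0],[0.21,-0.004,0],[0.3,-0.005,0],[0.39,-0.006,0],[0.46,-0.008,0],[0.485,-0.008,0],[0.485,-0.008,0]], "rotation": [[0,0,-0.01],[0,0,-0.02],[0,0,-0.03],[0,0,-0.05],[0,0,-0.065],[0,0,-0.065],[0,0,-0.065],[0,0,-0.065]]}}

```text
clock: 50.95
eef_pos: [0.6114, -0.048, 0.1991]
tool_rot: [0.703, 0.711, -0.0, 0.0]
ft_force: [-0.5, -1.8, 0.1]
grip_width: 0.0261
grasp_force: 59.2
```

{"op": "drive_tool", "data": {"slide": [[0,0,0.1],[0,0,0.2],[0,0,0.3],[0,0,0.38],[0,0,0.45],[0,0,0.49],[0,0,0.5],[0,0,0.5]], "rotation": [[0,0,0],[0,0,0],[0,0,0],[0,0,0],[0,0,0],[0,0,0],[0,0,0],[0,0,0]]}}

```text
clock: 51.95
eef_pos: [0.6117, -0.0486, 0.0745]
tool_rot: [0.703, 0.711, 0.0, 0.0]
ft_force: [0.2, 0.6, -0.4]
grip_width: 0.0258
grasp_force: 59.3
```

Run:
```python
from red import *
c=snap('wrist','w14');r,w,P=masks(c)
plan((.6113,-.0483,.049,.65))
a=np.radians(.65);A=np.array([[-np.sin(a),np.cos(a)],[np.cos(a),np.sin(a)]])
g=c['image'].max(2)<75
def T(m,h,rng,st=1):
    v,u=np.nonzero(m);d=A@(ray(c,np.stack([u,v],-1),h)[:,:2].T*1000);last=None
    for s in rng:
        q=d[1][(d[0]>=s)&(d[0]<s+st)]
        if len(q)>2:
            t=np.percentile(q,[1,99]).round(1)
            if last is None or abs(t-last).max()>1.5: print(s,*t,end=' | ')
            last=t
    print()
r[300:]=0;print('red');T(r,.043,range(-120,30))
k=g&(P[...,2]>.062)&(P[...,2]<.09);k[300:]=0;print('held',P[k][:,2].mean());T(k,.077,range(-120,30))
```

```text
at [ 0.6119 -0.0485  0.0748] yaw 0.65 clk 52.0
(0.6113, -0.0483, 0.049, 0.65) slide [ 0.001 -0.002  0.103] rot [ 0.003  0.    -0.   ] of 1
red
-42 595.1 627.0 | -34 593.4 594.5 | -25 598.7 621.5 | -16 583.5 595.0 | -11 584.0 652.7 | -7 595.9 652.5 | -2 595.4 624.9 | 
held 0.07656794010554317
-70 596.1 624.0 | -55 584.3 638.6 | -54 581.5 638.7 | -49 594.6 625.6 | -24 599.0 648.1 | -20 587.8 648.2 | -9 599.0 647.9 | -6 598.6 627.4 | -5 598.6 621.3 |
```

The jaws are aligned with the silhouette to within about 0.5 mm, so I lower and release.

{"op": "drive_tool", "data": {"slide": [[0,0,0.02],[0,0,0.04],[0,0,0.06],[0,0,0.08],[0,0,0.095],[0,0,0.105],[0,0,0.106],[0,0,0.106]], "rotation": [[0,0,0],[0,0,0],[0,0,0],[0,0,0],[0,0,0],[0,0,0],[0,0,0],[0,0,0]]}}

```text
clock: 53.0
eef_pos: [0.6111, -0.0483, 0.048]
tool_rot: [0.703, 0.711, -0.0, -0.0]
ft_force: [-2.3, -0.7, 3.5]
grip_width: 0.0262
grasp_force: 59.7
```

{"op": "drive_tool", "data": {"slide": [[0,0,0.001],[0,0,0.003],[0,0,0.003],[0,0,0.003],[0,0,0.003],[0,0,0.003],[0,0,0.003],[0,0,0.003]], "rotation": [[0,0,0],[0,0,0],[0,0,0],[0,0,0],[0,0,0],[0,0,0],[0,0,0],[0,0,0]]}}

```text
clock: 54.0
eef_pos: [0.6111, -0.0483, 0.0479]
tool_rot: [0.703, 0.711, 0.0, 0.0]
ft_force: [-4.4, 0.9, 8.3]
grip_width: 0.0259
grasp_force: 60.2
```

Contact is made, so I open and rise.

{"op": "drive_tool", "data": {"slide": [[0,0,0],[0,0,0],[0,0,0],[0,0,0],[0,0,0],[0,0,0],[0,0,-0.08],[0,0,-0.2]], "rotation": [[0,0,0],[0,0,0],[0,0,0],[0,0,0],[0,0,0],[0,0,0],[0,0,0],[0,0,0]], "gripper": 1}}

```text
clock: 55.0
eef_pos: [0.6102, -0.0482, 0.0961]
tool_rot: [0.703, 0.711, -0.001, -0.001]
ft_force: [1.3, 0.6, 0.1]
grip_width: 0.0852
grasp_force: 0.0
```

{"op": "drive_tool", "data": {"slide": [[0,0,-0.15],[0,0,-0.3],[-0.05,-0.05,-0.4],[-0.15,-0.15,-0.45],[-0.25,-0.25,-0.45],[-0.3,-0.35,-0.45],[-0.3,-0.4,-0.45],[-0.3,-0.4,-0.45]], "rotation": [[0,0,0],[0,0,0],[0,0,0],[0,0,0],[0,0,0],[0,0,0],[0,0,0],[0,0,0]]}}

```text
clock: 56.0
eef_pos: [0.5119, -0.1242, 0.2096]
tool_rot: [0.703, 0.711, 0.0, 0.0]
ft_force: [0.6, 0.1, 0.1]
grip_width: 0.0856
grasp_force: 0.0
```

Run:
```python
from red import *
c=snap('wrist','w15');P=cloud(c);print(bot.get_obs()['eef_pos'])
a=np.radians(.65);A=np.array([[-np.sin(a),np.cos(a)],[np.cos(a),np.sin(a)]])
def T(m,h,rng,st=1):
    v,u=np.nonzero(m);d=A@(ray(c,np.stack([u,v],-1),h)[:,:2].T*1000);last=None
    for s in rng:
        q=d[1][(d[0]>=s)&(d[0]<s+st)]
        if len(q)>2:
            t=np.percentile(q,[1,99]).round(1)
            if last is None or abs(t-last).max()>1.5: print(s,*t,end=' | ')
            last=t
    print()
box=(P[...,0]>.565)&(P[...,0]<.675)&(P[...,1]<.03)&(P[...,1]>-.19)&(P[...,2]>.03)&(P[...,2]<.08)
r,w,_=masks(c);print('red');T(r,.043,range(-180,30))
k=(c['image'].max(2)<60)&box;print('cal');T(k,.05,range(-180,30))
t=snap('top','top4')
run(t,[('can',(225,268,95,150),'any',.13,.17,.144),('mug',(170,230,180,245),'any',.075,.1,.086),('patch',(130,200,100,165),'any',.105,.13,.117),('spc',(370,415,110,150),'blue',.08,.1,.093)])
```

```text
[ 0.51261945 -0.12404846  0.20957581]
red
-172 599.2 619.6 | -125 599.6 601.6 | -124 599.6 620.2 | -77 595.1 621.2 | -76 593.9 625.8 | -75 593.7 595.6 | -31 593.0 626.3 | -27 595.5 626.0 | -26 596.0 652.8 | -23 583.6 652.3 | -7 585.4 652.4 | -6 595.7 652.3 | -2 595.4 623.7 | 
cal
-169 601.3 615.1 | -167 578.4 615.8 | -166 600.1 615.7 | -158 600.4 608.2 | -156 600.3 615.9 | -153 577.8 615.6 | -150 600.8 615.3 | -135 578.7 615.8 | -133 576.6 608.9 | -132 578.4 615.5 | -130 600.1 615.3 | -128 577.4 616.1 | -127 599.9 616.0 | -120 578.6 615.3 | -117 600.1 616.0 | -103 577.7 615.6 | -97 600.3 616.0 | -88 578.9 616.0 | -86 600.3 615.8 | -84 600.1 608.3 | -82 600.0 616.4 | -76 597.0 619.4 | -75 594.9 623.8 | -71 574.1 624.6 | -70 578.1 624.2 | -66 594.0 624.8 | -64 579.4 624.7 | -63 593.9 624.3 | -57 580.2 624.9 | -56 578.1 624.5 | -55 594.1 624.3 | -42 581.0 623.8 | -39 574.0 624.6 | -38 581.0 624.2 | -37 594.5 624.1 | -35 580.8 623.9 | -34 594.0 624.0 | -32 595.8 620.9 | -29 574.2 620.4 | -28 580.5 620.5 | -27 596.3 621.3 | -26 596.3 643.9 | -25 596.0 646.8 | -23 594.6 646.8 | -22 584.9 646.6 | -19 581.4 646.1 | -18 584.6 645.2 | -16 574.3 646.4 | -15 581.2 646.4 | -13 583.9 646.5 | -12 581.1 646.9 | -11 586.9 646.9 | -10 596.0 646.8 | -8 596.5 631.1 | -7 596.3 619.9 | -1 574.1 579.2 | 
can n 563 zmed 0.1431 rect c 611.9 76.8 size 60.7 57.8 ang 24.7 mean [611.9  77.1]
mug n 267 zmed 0.0844 rect c 428.7 177.4 size 80.5 78.1 ang 43.6 mean [428.6 178.2]
patch n 1026 zmed 0.1165 rect c 609.6 274.7 size 89.0 61.3 ang 88.8 mean [609.8 274.9]
spc none
```

Run:
```python
from m import *
t=dict(np.load('pics/top4.npz'));P=cloud(t)
run(t,[('spc',(370,415,110,150),'any',.08,.1,.093)])
s=snap('scene','s16');run(s,[('spc',(250,330,320,395),'blue',.07,.1,.093),('patch',(340,420,120,190),'yellow',.1,.14,.117)])
```

```text
spc none
spc n 200 zmed 0.0893 rect c 613.4 -273.8 size 36.8 32.8 ang -62.0 mean [ 614.2 -274.1]
patch n 468 zmed 0.1159 rect c 613.3 271.5 size 87.9 57.9 ang 87.3 mean [613.5 272.7]
```

```bash
python3 -c "
from h import *
print(bot.job_done())"
```

```text
the job is handed in; nothing more can be done
None
```

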